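Hook a specimen frame out from behind a balance guard

ROBOT

A 6-joint arm with a two-finger parallel gripper is mounted at the origin on the work surface. World frame = base frame: x ahead of the robot, y to its left, z up, the work surface at z = 0. Lengths are in mm, angles in degrees, forces in N, time in s.
With the tool pointing down it reaches from about 350 to 850 mm from the base axis. Payload 8.1 kg.
Tool frame: the origin (TCP) lies between the finger pads; the fingertips stand 22 mm ahead of it and the grasp point (between the pads) lies 3 mm ahead of it; z points along the fingers, y is the direction in which the jaws open and shut (so a half turn about z gives the same grasp; the last joint's range is limited). The gripper opens to 85 mm and grips with 20 to 120 N. Pads are 22 mm wide; open, the fingers measure 114 mm over their backs; the gripper's body (76 mm by 85 mm) begins 54 mm behind the grasp point. The pads swing forward as they close: fully open they stand 13 mm farther back than shut.
Start: joints at [59.164, 7.471, 85.268, -0, 87.261, -4.893], TCP at [262.471, 539.55, 217.792] pointing down, gripper open.
Joint ranges: [-169.43, 169.43], [-51.17, 129.36], [1.28, 143.12], [-76.62, 256.62], [0, 156.53], [-152.29, 152.29]. Speed limits (degrees/s): [136.94, 136.94, 159.86, 180, 180, 180].

INTERFACE

Orientations are given as [roll, pitch, yaw] about the fixed x, y, z axes, in that order (R = Rz(yaw) Ry(pitch) Rx(roll)).
In Python, from bench import r gives the robot as it stands.
- The arm moves only by the tool drive_tool, never from a script. Its argument "moves" is a list of rows, each a list of 2 entries, a list of its own where there are three numbers: the shift along the world's x, y, z in mm, then the turn about the world's z in degrees. A call has exactly 8 rows; each row is the pose to reach, as a shift and turn from the pose commanded when the call began; what a row does not reach only later rows make up. A row lasts 1/12 s, in which the tool goes at most 41.7 mm and 7.16 degrees, less where a joint would pass 70% of its speed; a pose out of reach is approached as far as the arm can. A call with a gripper value outside its range is refused whole. "fingers" is the finger opening in mm, from 0 to 85.4, set as the call begins (left out, the last holds). The fingers move at their own pace and stop on an object; "squeeze" is the grip in N (left out, the last holds). Time passes only in rows, so rows that repeat a pose let the fingers close, or fill a call up. It gives the time, the measured TCP pose, the force and the opening at its end, in the units of the state.
- r.sense(): the state, without advancing time (a new reading comes with each control period).
- r.snapshot(name): name is "scene" or "side" or "wrist"; returns a dict with "pixels" (420x560x3 uint8, red, green, blue), "camera_matrix" (3x3 intrinsics, pixels), "xyz" and "orientation" of the camera in the world. Camera axes: x right, y down, z forward; pixel columns grow to the right and rows downward; lengths in mm; the calibration is good to about 2 mm. The wrist camera is an equidistant fisheye: a pixel r from the principal point sees the ray r / f radians off the axis. A picture is of the moment at which its call begins. There is no depth.
- r.hand_in(): hands the job in, once; it reports no verdict.
The state is a dict: "time": time; "joint_pos": joint angles; "qd": joint speeds; "joint_efforts": joint torques, N m; "tool_pos": TCP position; "tcp_rot": TCP orientation; "ft_force": force on the tool from outside, world axes, zero at the start; "wrist_torque": the same for the moment, N m; "finger_gap": finger opening in mm.
Only numpy, scipy, OpenCV 4.12 (cv2) and the standard library are available. Lean on these libraries where they do the work, as an engineer would, in place of code of your own. Each camera call takes 0.05 s, during which the arm holds its last target.

TASK

The blue specimen frame has slid off the balance and lies on the bench behind the fixed sloping guard of the weighing enclosure. Swing the guard's lower flap up past upright so that it leans back and stays open by itself, then reach in under the guard with the hooked rod and draw the frame right out onto the open bench clear of the guard, without touching it by hand while it is still behind the guard. Stand the rod back on the bench outside the enclosure as you found it, hook down, then set the frame gently down flat in the green tray, leaving everything else where it is.

Things in the scene. Friction and masses are not known exactly. Their poses are not given: they have to be found in the camera images.
- enclosure: fixed clear weighing enclosure 355 mm wide, balance inside. Origin on the bench below the middle of the hinge line; x points in, y along the hinge. Hinge line 78 mm up in a 10 mm tube, the lower edge of the fixed guard, which slopes up and back at 45 deg to x=167, z=245. Side cheeks at y=+-177 follow the slope from a low nose at x=-74. Only the slot under the guard is open; balance from x=150 on
- flap (a joint): flap angle, rad; clear flap 339 mm wide, 100 mm hinge to free edge, 0.22 kg, black edge. 0 = closed, sloping down and forward at 45 deg in line with the guard, edge just above the bench; grows as the edge swings towards the robot and up (about enclosure +y). 2.36 = straight up; stop at 2.66. Almost frictionless: falls shut if let go below 2.25, falls back onto the stop if let go above 2.4
- flap_pull (a point): centre of the flap's red barrel pull: 18 mm diameter, 24 mm long along the hinge, flat ends, pinched by its ends. At mid width, 85 mm from the hinge line along the flap and 30 mm out in front of its mid-plane, on a 10 mm stem. Closed: at enclosure x=-81, 39 mm above the bench; it circles the hinge line as the flap turns, ending between flap and guard
- frame: blue metal specimen frame lying flat, 84 (x) x 64 (y) x 10 mm high with a rectangular through window 54 (x) x 34 (y) mm, so all four bars are 15 mm wide; about 0.09 kg; origin at the centre of its underside, z up
- rod: hooked rod standing on its flat-bottomed yellow grip, a block 100 (x) x 26 (y) x 36 mm high; origin at the centre of the grip's underside; x points along the rod to the hook. An 8 mm steel rod runs at 22 mm height from the grip to x=145 mm, where its end is bent straight down to 1 mm above the bench. About 0.15 kg, centre of mass at about x=14 mm
- hook_tip (a point): lower end of the rod's down-bent hook, in the rod's frame at x = 145, y = 0, z = 1 mm
- tray: fixed green open tray, outside 160 (x) x 130 (y) x 22 mm high, walls 4 mm, floor about 4 mm thick; origin at the centre of its underside
- weight: bystander: brass knob weight 34 mm diameter, 58 mm high, inside the enclosure beside the frame; origin at the centre of its underside
- stone_box: bystander: small black box with clear lid, 42 x 42 x 26 mm, inside the enclosure on the other side; origin at the centre of its underside
- loupe: bystander: black folded loupe, 85 x 36 x 18 mm, on the bench near the robot; origin on the bench under its black case, lens 38 mm along x
- dish: bystander: shallow round glass dish, 84 mm diameter, 18 mm high; origin at the centre of its underside
- jar: bystander: amber jar with black cap, 56 mm diameter, 75 mm high; origin at the centre of its underside
- tweezers: bystander: steel tweezers lying flat, 150 mm long (x), 9 mm high
- brush: bystander: small brush lying on the bench, 170 mm long (x), handle to -x
Things that resemble listed ones, but are neither listed nor needed, are in the scene too. There is more than one size of the tray; the one meant has the size given above. There is more than one size of the rod; the job needs the smaller.

How it is judged:
By the outcome, as a careful person would: the job done as asked, in the order asked, and still so for the second after the job is handed in, with the robot touching nothing.
It also fails if it takes over 72 s, if anything falls off the work surface, if the arm or the gripper's body presses on something with over 40 N, if the wrist force passes 120 N, or if a joint passes its speed limit or range.

## Working session

There is one attempt and no reset: what is moved stays moved. The work goes in short steps, Python scripts to look and compute and a tool call to move; the robot and the scene stay as the last step left them, time stands still between calls to the robot, and variables do not carry over. Pictures are saved under pics/ and viewed, and the job is handed in when it is done.

Besides the shell and the picture viewer there is one more tool, called after "Emit:" by a JSON object that holds its "op" and its "data". drive_tool: Moves the arm, as the interface text tells. Its arguments: {"type":"object","properties":{"moves":{"type":"array","items":{"type":"array"}},"fingers":{"type":"number"},"squeeze":{"type":"number"}},"required":["moves"]}

```bash
ls; mkdir -p pics; python3 - <<'E'
from bench import r
import cv2
s=r.sense();print(s)
for n in ["scene","side","wrist"]:
    d=r.snapshot(n);cv2.imwrite(f"pics/{n}0.png",d["pixels"][:,:,::-1]);print(n,d["camera_matrix"],d["xyz"],d["orientation"])
E
```

```text
pics
{'time': 0.0, 'joint_pos': array([ 5.91652038e+01,  7.51502339e+00,  8.53285920e+01,  4.59502870e-04,
        8.72610598e+01, -4.89336695e+00]), 'qd': array([-0.02098096,  0.02582106,  0.0546329 ,  0.01709191, -0.00904711,
        0.0244942 ]), 'joint_efforts': array([ 3.23060622e-04, -5.69400179e+01, -5.00548804e+01,  2.98228292e-05,
        1.44785739e-02,  6.09049084e-05]), 'tool_pos': array([262.16093507, 539.06822763, 216.75191774]), 'tcp_rot': array([-1.79895746e+02, -9.38621587e-03,  1.54058540e+02]), 'ft_force': array([-0.45411646,  0.20225078, -0.74604207]), 'wrist_torque': array([-0.06089073, -0.0602691 ,  0.03449388]), 'finger_gap': 85.4784424212082}
scene [[382.70985596   0.         282.84836963]
 [  0.         382.70985596 201.99962562]
 [  0.           0.           1.        ]] [847.67203191 641.00925081 768.31898987] [-1.33189556e+02 -2.39539357e-02  1.50739834e+02]
side [[470.21027256   0.         276.22192491]
 [  0.         470.21027256 209.00489117]
 [  0.           0.           1.        ]] [  380.56212796 -1317.82504106  1020.72495078] [-1.25253230e+02  1.10739352e-01 -3.94983944e+00]
wrist [[325.1922621    0.         283.10732175]
 [  0.         325.1922621  212.43050055]
 [  0.           0.           1.        ]] [187.83888676 574.0032725  372.94022095] [161.06873016   0.17815997  64.07737957]
```

View pics/scene0.png

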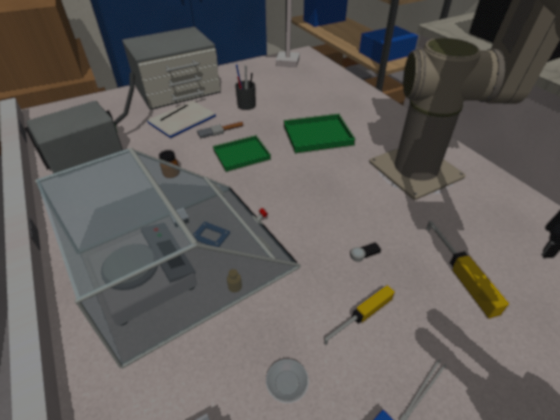

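View pics/side0.png

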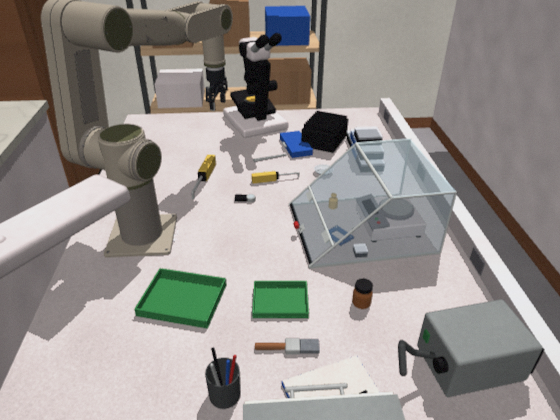

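View pics/wrist0.png

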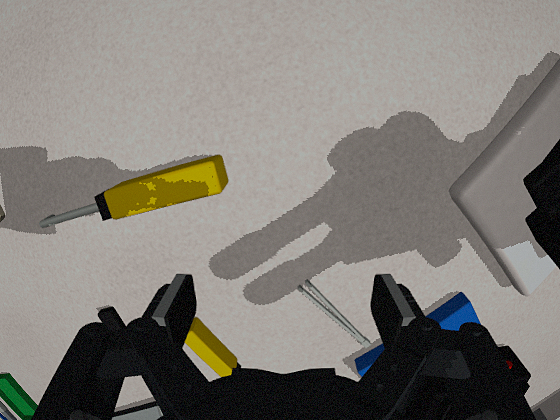

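The scene view shows the enclosure with the frame at about (210,234), the red pull at (263,214), the small rod at (360,315), the big rod at (470,280), and trays at (242,152) and (319,132). Next I'll measure.

```bash
cat > h.py <<'E'
import numpy as np, cv2
from scipy.spatial.transform import Rotation as R
from bench import r
def snap(n,save=None):
    d=r.snapshot(n); d['n']=n
    if save: cv2.imwrite(f"pics/{save}.png",d["pixels"][:,:,::-1])
    return d
def Rc(d): return R.from_euler('xyz',d["orientation"],degrees=True).as_matrix()
def ray(d,uv):
    K=d["camera_matrix"];x=(uv[0]-K[0,2])/K[0,0];y=(uv[1]-K[1,2])/K[1,1]
    if d['n']=='wrist':
        t=np.hypot(x,y);v=np.array([x/t*np.sin(t),y/t*np.sin(t),np.cos(t)]) if t>1e-9 else np.array([0,0,1.])
    else: v=np.array([x,y,1.])
    v=Rc(d)@v; return v/np.linalg.norm(v)
def plane(d,uv,z):
    v=ray(d,uv);c=np.array(d["xyz"]);return c+v*(z-c[2])/v[2]
def proj(d,p):
    v=Rc(d).T@(np.array(p,float)-np.array(d["xyz"]));K=d["camera_matrix"]
    if d['n']=='wrist':
        t=np.arctan2(np.hypot(v[0],v[1]),v[2]);q=v[:2]/np.hypot(v[0],v[1])*t
    else: q=v[:2]/v[2]
    return q*K[0,0]+K[:2,2]
def tri(a,ua,b,ub):
    A=[];B=[]
    M=np.zeros((3,3));y=np.zeros(3)
    for d,u in((a,ua),(b,ub)):
        v=ray(d,u);P=np.eye(3)-np.outer(v,v);M+=P;y+=P@np.array(d["xyz"])
    p=np.linalg.solve(M,y)
    return p,[float(np.linalg.norm((np.eye(3)-np.outer(ray(d,u),ray(d,u)))@(p-np.array(d["xyz"])))) for d,u in((a,ua),(b,ub))]
def mask(d,lo,hi):
    hsv=cv2.cvtColor(d["pixels"],cv2.COLOR_RGB2HSV);return cv2.inRange(hsv,np.array(lo),np.array(hi))
def blobs(m,amin=8):
    n,l,s,c=cv2.connectedComponentsWithStats(m)
    return [(s[i,4],c[i].round(1),s[i,:4]) for i in range(1,n) if s[i,4]>=amin],l
def crop(d,x,y,w,h,k,name):
    im=d["pixels"][y:y+h,x:x+w,::-1];cv2.imwrite(f"pics/{name}.png",cv2.resize(im,None,fx=k,fy=k,interpolation=cv2.INTER_CUBIC))
E
python3 - <<'E'
from h import *
import pickle
a=snap("scene");b=snap("side");pickle.dump((a,b),open("ab.pkl","wb"))
crop(a,30,140,280,230,2.8,"sA");crop(b,270,130,200,150,4,"sB")
for d in(a,b):
    print(d['n'])
    for nm,lo,hi in(("red",(0,150,110),(6,255,255)),("red2",(174,150,110),(180,255,255)),("blue",(95,70,60),(125,255,255)),("yellow",(20,150,80),(32,255,255)),("green",(55,120,40),(80,255,255))):
        print(nm,[(x[0],x[1].tolist(),x[2].tolist()) for x in blobs(mask(d,lo,hi),6)[0]])
E
```

```text
scene
red [(np.int32(15), [262.4, 210.9], [260, 209, 6, 5])]
red2 []
blue [(np.int32(22), [175.6, 1.5], [172, 0, 7, 6]), (np.int32(242), [254.1, 48.0], [225, 9, 41, 54]), (np.int32(111), [314.0, 18.5], [308, 9, 11, 17]), (np.int32(26), [222.3, 27.6], [218, 23, 9, 9]), (np.int32(69), [201.5, 33.7], [179, 26, 38, 25]), (np.int32(681), [401.7, 43.0], [388, 26, 30, 35]), (np.int32(419), [370.9, 40.4], [360, 28, 26, 30]), (np.int32(74), [142.3, 34.6], [121, 30, 46, 13]), (np.int32(30), [224.6, 36.6], [221, 33, 9, 8]), (np.int32(8), [118.8, 54.6], [117, 53, 4, 4]), (np.int32(77), [122.9, 68.1], [118, 60, 10, 19]), (np.int32(8), [220.0, 63.0], [218, 62, 6, 3]), (np.int32(6), [126.5, 83.7], [125, 83, 4, 2]), (np.int32(82), [191.9, 125.9], [169, 115, 46, 22]), (np.int32(326), [210.9, 234.1], [195, 223, 34, 23]), (np.int32(115), [382.6, 415.7], [374, 410, 19, 10])]
yellow [(np.int32(857), [484.4, 285.3], [459, 256, 49, 62]), (np.int32(559), [375.3, 301.7], [357, 286, 37, 35])]
green [(np.int32(1827), [318.0, 132.9], [285, 115, 69, 37]), (np.int32(1136), [241.1, 152.9], [215, 137, 54, 33])]
sid
[... 210 characters left out ...]
 131, 33, 27]), (np.int32(36), [352.2, 138.6], [350, 133, 6, 13]), (np.int32(12), [353.9, 153.2], [352, 150, 4, 8]), (np.int32(92), [336.2, 232.4], [329, 227, 18, 15]), (np.int32(49), [346.7, 239.2], [340, 235, 14, 10]), (np.int32(106), [226.9, 371.5], [225, 359, 5, 27]), (np.int32(11), [282.9, 385.2], [282, 382, 3, 7]), (np.int32(10), [287.0, 394.5], [286, 392, 3, 6])]
yellow [(np.int32(37), [250.7, 98.1], [246, 96, 9, 5]), (np.int32(196), [207.8, 164.9], [199, 155, 16, 24]), (np.int32(205), [263.6, 176.8], [252, 172, 24, 11])]
green [(np.int32(3650), [181.1, 297.6], [135, 269, 91, 59]), (np.int32(1904), [280.0, 299.6], [253, 282, 55, 36]), (np.int32(52), [425.7, 335.7], [423, 330, 6, 13])]
```

View pics/sA.png

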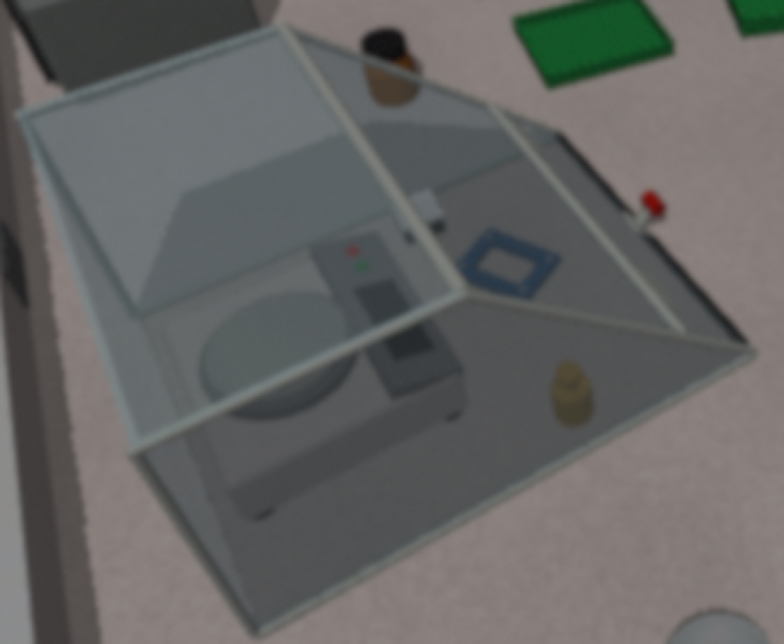

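View pics/sB.png

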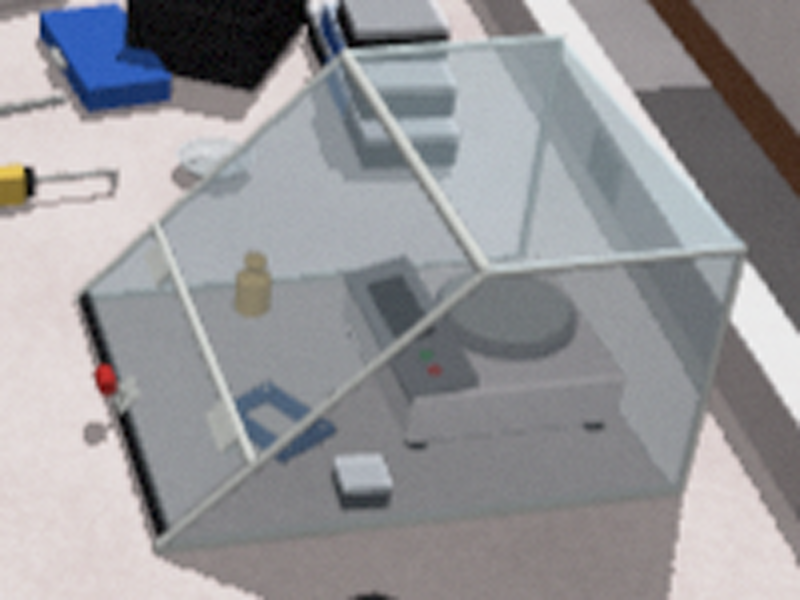

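```bash
python3 - <<'E'
from h import *
import pickle
a,b=pickle.load(open("ab.pkl","rb"))
print("pull",tri(a,(262.9,211.5),b,(295.9,224.1)))
for d in(a,b):
    m=mask(d,(20,150,80),(32,255,255));m=cv2.morphologyEx(m,cv2.MORPH_CLOSE,np.ones((3,3)))
    # yellow outlines, tops
    for c in cv2.findContours(m,cv2.RETR_EXTERNAL,cv2.CHAIN_APPROX_NONE)[0]:
        if cv2.contourArea(c)>80:
            p=np.array([plane(d,q[0],18)[:2] for q in c],np.float32);print(d['n'],"yel",cv2.minAreaRect(p))
    m=mask(d,(55,120,40),(80,255,255))
    for c in cv2.findContours(m,cv2.RETR_EXTERNAL,cv2.CHAIN_APPROX_NONE)[0]:
        if cv2.contourArea(c)>500:
            p=np.array([plane(d,q[0],15)[:2] for q in c],np.float32);print(d['n'],"green",cv2.minAreaRect(p))
    m=mask(d,(95,70,60),(125,255,255))
    if d['n']=='scene':
        m[:223]=0;m[247:]=0;m[:,:195]=0;m[:,230:]=0
    else:
        m[:226]=0;m[252:]=0;m[:,:328]=0;m[:,356:]=0
    p=np.array([plane(d,(x,y),8)[:2] for y,x in np.argwhere(m>0)],np.float32);print(d['n'],'frame',cv2.minAreaRect(p),p.mean(0))
E
```

```text
pull (array([534.91589799, -28.83398416,  40.5924765 ]), [0.9188943456000072, 0.9188943456000972])
scene yel ((435.6651306152344, 330.0827331542969), (108.83361053466797, 32.711936950683594), 7.375765323638916)
scene yel ((184.2437744140625, 416.3675842285156), (166.59202575683594, 58.21042251586914), 66.097900390625)
scene green ((457.27850341796875, -338.3955078125), (139.4491424560547, 155.5187225341797), 85.67351531982422)
scene green ((166.2533416748047, -316.9410705566406), (197.1094512939453, 216.01341247558594), 73.52814483642578)
scene frame ((681.0, -50.6400146484375), (63.45927810668945, 82.68199157714844), 34.574989318847656) [679.6823   -50.445164]
side yel ((441.8832092285156, 329.49176025390625), (103.37258911132812, 66.07583618164062), 7.185498237609863)
side yel ((206.28811645507812, 434.5452880859375), (190.6544189453125, 52.24020767211914), 77.94205474853516)
side green ((455.7259826660156, -351.6131591796875), (139.0711212158203, 156.53201293945312), 85.935791015625)
side green ((167.78814697265625, -319.0187683105469), (194.562255859375, 224.5535125732422), 73.73957824707031)
side frame ((681.5142822265625, -58.24999237060547), (66.20612335205078, 84.42521667480469), 34.76841735839844) [686.3351   -58.062664]
```

```bash
python3 - <<'E'
from h import *
import pickle
a,b=pickle.load(open("ab.pkl","rb"))
S=lambda x,y:(30+x/2.8,140+y/2.8)
T=lambda x,y:(270+x/4,130+y/4)
pts={"noseL":((752,352),(82,293)),"noseR":((560,133),(157,547)),"hingeL":((681,328),(155,226)),"hingeR":((492,105),(253,460)),"topL":((465,293),(347,55)),"topR":((283,28),(487,267)),
"edgeL":((744,342),(85,295)),"edgeR":((563,137),(163,538)),"backtopL":((135,453),(560,40)),"backtopR":((20,115),(742,247)),'backbotL':((258,630),None),'stem':((645,222),(122,392))}
for k,(s,t) in pts.items():
    if t is None: print(k,plane(a,S(*s),0))
    else:
        p,e=tri(a,S(*s),b,T(*t));print(k,p.round(1),round(e[0],1), plane(a,S(*s),p[2]).round(1))
# yaw of nose from ground-plane
E
```

```text
noseL [531.7 151.5   5.1] 3.0 [528.7 151.9   5.1]
noseR [ 559.4 -206.1    2.2] 1.9 [ 557.5 -205.8    2.2]
hingeL [599.5 149.5  78.5] 2.1 [597.3 149.8  78.5]
hingeR [ 632.1 -194.9   78.8] 3.1 [ 629.1 -194.3   78.8]
topL [767.2 169.7 238.9] 3.7 [763.6 170.7 238.9]
topR [ 799.7 -179.9  241.6] 2.6 [ 797.3 -178.5  241.6]
edgeL [533.8 141.5   9.5] 2.7 [531.  141.8   9.5]
edgeR [ 562.6 -196.8    4. ] 4.6 [ 558.  -196.2    4. ]
backtopL [969.6 188.7 235.9] 2.0 [967.6 189.7 235.9]
backtopR [1001.1 -165.3  240. ] 1.7 [ 999.4 -163.8  240. ]
backbotL [965.09829251 187.9467167    0.        ]
stem [549.  -24.3  20.3] 3.9 [545.  -23.9  20.3]
```

Emit:
{"op": "drive_tool", "data": {"moves": [[[8, -16, 0], 1], [[24, -50, -2], 4], [[42, -88, -4], 7], [[61, -127, -6], 10], [[80, -166, -8], 13], [[98, -205, -10], 15], [[117, -244, -12], 18], [[135, -282, -14], 20]], "fingers": 52, "squeeze": 25}}

```text
time: 0.92
tool_pos: [394.6, 262.5, 204.2]
tcp_rot: [180.0, 0.0, 174.2]
ft_force: [1.6, -0.4, 0.4]
finger_gap: 51.9
```

Emit:
{"op": "drive_tool", "data": {"moves": [[[19, -39, -2], 2], [[37, -78, -4], 4], [[56, -117, -6], 6], [[75, -156, -8], 8], [[94, -195, -12], 10], [[112, -234, -18], 11], [[128, -268, -25], 11], [[136, -286, -30], 11]]}}

```text
time: 1.58
tool_pos: [531.2, -25.4, 173.9]
tcp_rot: [-179.9, 0.0, -175.0]
ft_force: [-0.1, 0.3, -0.9]
finger_gap: 51.9
```

```bash
python3 - <<'E'
from h import *
import pickle
s=r.sense();print(s['time'],s['tool_pos'],s['tcp_rot'],s['finger_gap'],s['joint_pos'])
w=snap("wrist","w1");pickle.dump(w,open("w1.pkl","wb"))
b=blobs(mask(w,(0,150,90),(8,255,255)),20)[0]
print([(x[0],x[1],plane(w,x[1],40).round(1)) for x in b])
a,b=pickle.load(open("ab.pkl","rb"))
crop(a,300,210,220,160,3.5,"rodA");crop(b,180,140,150,70,5,"rodB")
E
```

```text
1.5833 [531.24200931 -25.37948727 173.90410096] [-1.79939703e+02  3.70616873e-02 -1.75045321e+02] 51.88877724220241 [-8.22355870e+00 -1.73375797e+00  9.93950126e+01 -5.07187875e-02
  8.22889160e+01 -1.03171435e+02]
[(np.int32(415), array([278. , 200.6]), array([536.5, -32.2,  40. ]))]
```

View pics/w1.png

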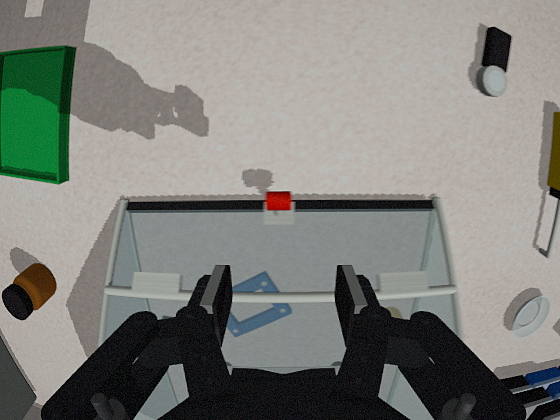

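View pics/rodA.png

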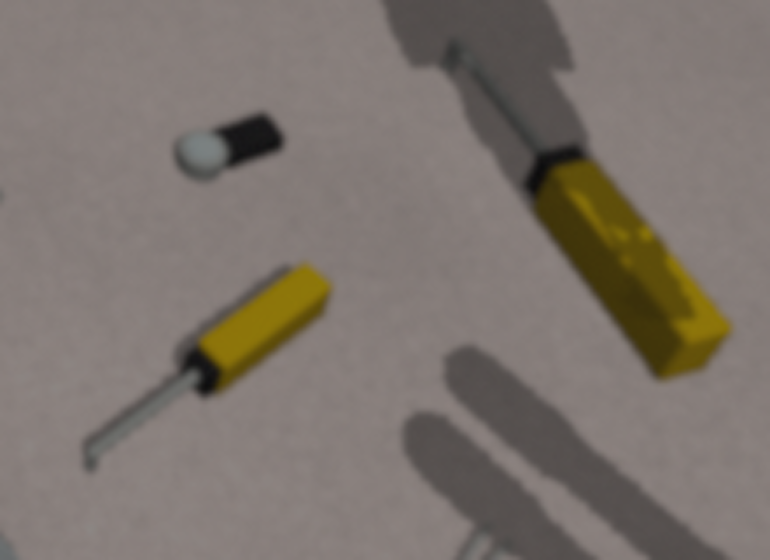

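View pics/rodB.png

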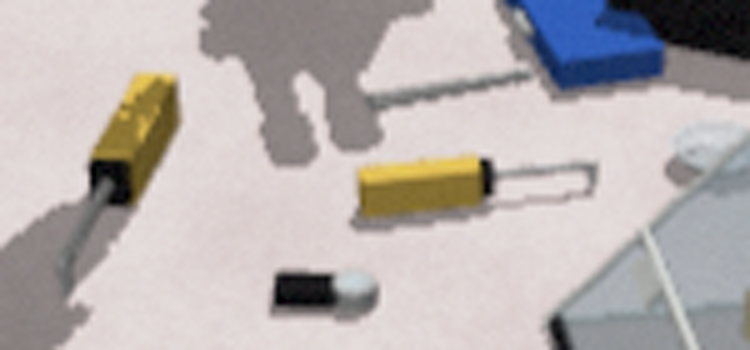

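The wrist view shows the pull at (278,201), the flap's black edge from (125,203) to (437,203), the hinge tube along row 295, and the frame at about (258,305).

```bash
python3 - <<'E'
from h import *
import pickle
w=pickle.load(open("w1.pkl","rb"));a,b=pickle.load(open("ab.pkl","rb"))
crop(w,90,180,380,170,2.1,"w1c")
for nm,u,z in(("edgeR",(130,205),7),("edgeL",(434,204),7),("hingeR",(105,292),83),("hingeL",(455,292),83),("noseR",(124,199),3),("noseL",(438,197),3)):
    print(nm,plane(w,u,z).round(1))
m=mask(w,(95,90,50),(125,255,255));m[:262]=0;m[345:]=0;m[:,:215]=0;m[:,300:]=0
p=np.array([plane(w,(x,y),10)[:2] for y,x in np.argwhere(m>0)],np.float32);print('frame',cv2.minAreaRect(p),p.mean(0))
A=lambda x,y:(300+x/3.5,210+y/3.5);B=lambda x,y:(180+x/5,140+y/5)
for nm,u,v in(("hooktop",(92,450),(592,168)),("hookbot",(92,466),(588,192)),("gripbacktopR",(305,264),(362,172)),("gripbacktopL",(331,288),(0,0)),("gripfronttop",(202,346),(0,0)),("neck",(200,372),(492,177))):
    print(nm,tri(a,A(*u),b,B(*v))[0].round(1),plane(a,A(*u),36).round(1),plane(a,A(*u),1).round(1))
E
```

```text
edgeR [ 565.3 -198.2    7. ]
edgeL [534.2 142.    7. ]
hingeR [ 633.8 -200.1   83. ]
hingeL [601.8 151.2  83. ]
noseR [ 560.1 -207.7    3. ]
noseL [526.6 147.5   3. ]
frame ((679.904541015625, -56.66387176513672), (65.63520812988281, 84.17801666259766), 34.598331451416016) [679.36646  -46.928307]
hooktop [583.  348.2  16.6] [586.9 356.2  36. ] [574.4 342.6   1. ]
hookbot [580.3 347.8  -6.4] [592.3 364.3  36. ] [580.1 351.1   1. ]
gripbacktopR [395.4 318.2  37.7] [394.8 317.5  36. ] [373.1 302.    1. ]
gripbacktopL [250.7 351.9 100.4] [392.3 339.7  36. ] [370.6 325.3   1. ]
gripfronttop [300.4 339.  102.2] [489.8 332.9  36. ] [472.7 318.2   1. ]
neck [497.9 338.8  18.2] [501.7 346.6  36. ] [485.2 332.5   1. ]
```

View pics/w1c.png

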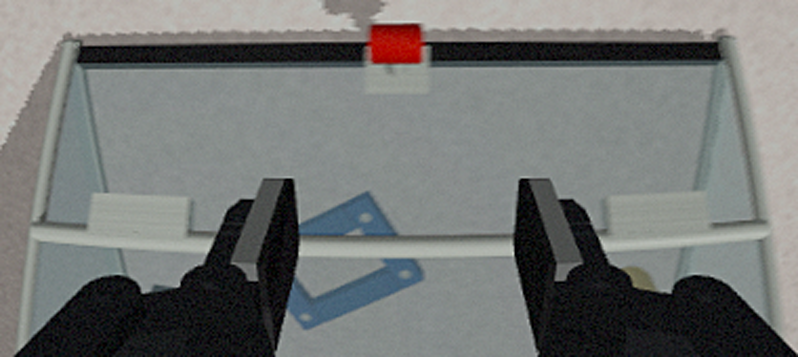

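Emit:
{"op": "drive_tool", "data": {"moves": [[[2.5, -2, -10], 0], [[2.5, -2, -30], 0], [[2.5, -2, -52], 0], [[2.5, -2, -74], 0], [[2.5, -2, -95], 0], [[2.5, -2, -112], 0], [[2.5, -2, -122], 0], [[2.5, -2, -126], 0]]}}

```text
time: 2.3
tool_pos: [531.0, -22.6, 45.8]
tcp_rot: [179.9, -0.2, -174.9]
ft_force: [-0.5, 0.2, 0.4]
finger_gap: 51.7
```

```bash
python3 - <<'E'
from h import *
import pickle
s=r.sense();print(s['time'],s['tool_pos'],s['tcp_rot'],s['finger_gap'],s['ft_force'])
w=snap("wrist","w2");crop(w,130,170,300,200,2.6,"w2c")
b=blobs(mask(w,(0,150,70),(8,255,255)),20)[0]
print([(x[0],x[1],plane(w,x[1],40).round(1)) for x in b])
print(proj(w,s['tool_pos']+[0,0,-8]))
a=snap("side");crop(a,250,180,110,90,7,"s2")
E
```

```text
2.3 [531.01957382 -22.58726413  45.84494219] [ 179.94324131   -0.1899437  -174.88970828] 51.70158293387894 [-0.45618847  0.22749005  0.43702149]
[(np.int32(1231), array([271.4, 265.9]), array([535.9, -30.9,  40. ]))]
[286.83605191 257.65465419]
```

View pics/w2c.png

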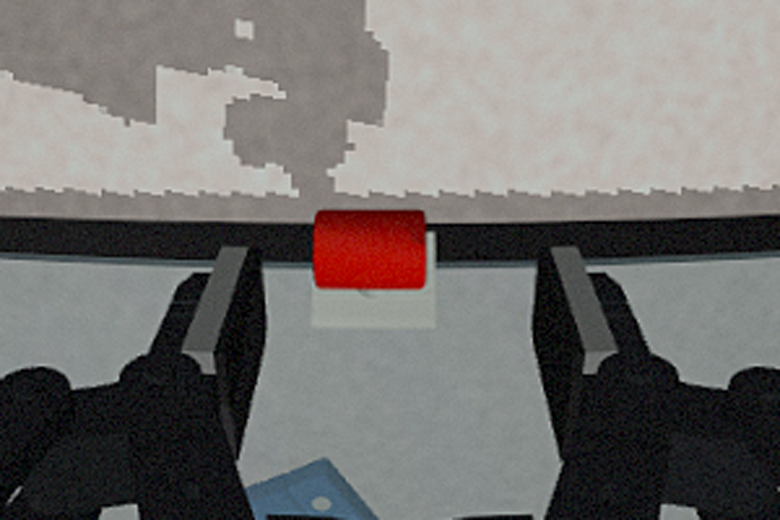

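View pics/s2.png

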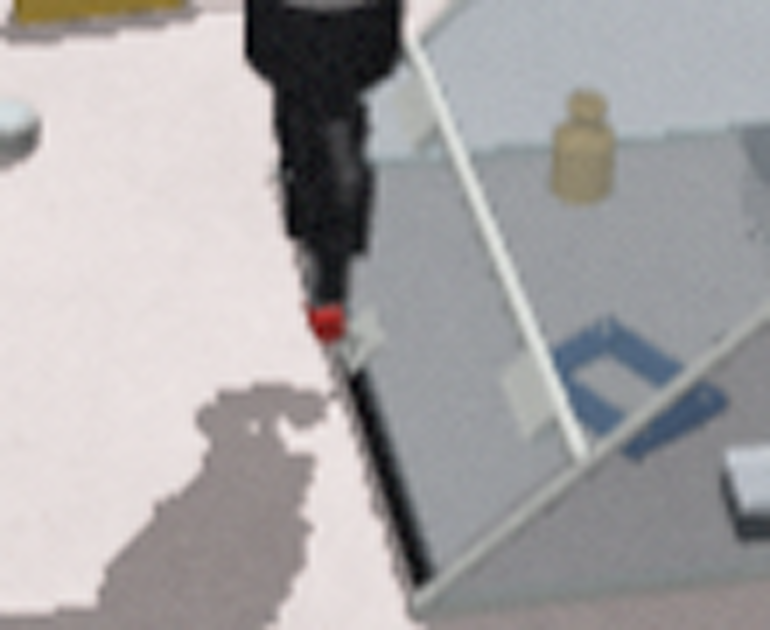

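The gripper sits 5 mm and 8 mm short of the pull, because my rows exceeded the step cap. I'll correct this and pinch.

Emit:
{"op": "drive_tool", "data": {"moves": [[[2, -3, 0], 0], [[4, -6, 0], 0], [[5, -8, 0], 0], [[5, -8, 0], 0], [[5, -8, 0], 0], [[5, -8, 0], 0], [[5, -8, 0], 0], [[5, -8, 0], 0]]}}

```text
time: 3.07
tool_pos: [537.7, -31.7, 48.1]
tcp_rot: [180.0, -0.0, -174.9]
ft_force: [-0.2, -0.6, -0.5]
finger_gap: 52.0
```

Emit:
{"op": "drive_tool", "data": {"moves": [[[0, 0, 0], 0], [[0, 0, 0], 0], [[0, 0, 0], 0], [[0, 0, 0], 0], [[0, 0, 0], 0], [[0, 0, 0], 0], [[0, 0, 0], 0], [[0, 0, 0], 0]], "fingers": 15, "squeeze": 30}}

```text
time: 3.73
tool_pos: [537.8, -31.7, 48.1]
tcp_rot: [180.0, 0.0, -174.9]
ft_force: [1.0, -0.8, 0.0]
finger_gap: 15.1
```

```bash
python3 - <<'E'
from h import *
import numpy as np
s=r.sense();print(s['time'],s['tool_pos'],s['tcp_rot'],s['finger_gap'],s['ft_force'])
ex=np.array([np.cos(np.radians(5.2)),np.sin(np.radians(5.2))])
pos=lambda th:(90.1*np.cos(np.radians(205.6-th)),78+90.1*np.sin(np.radians(205.6-th)))
p0=np.array(pos(0))
for t in (5,12,19,26,33,40,47,54,61,68,75,82,89,96,103,110,116,122,127,132,136,139.5,142,143.5):
    d=np.array(pos(t))-p0;print(t,(d[0]*ex).round(1),d[1].round(1))
E
```

```text
3.7333 [537.76682864 -31.68772181  48.14028548] [ 1.79998835e+02  1.87049445e-04 -1.74941720e+02] 15.116580271782338 [ 0.97941877 -0.77586664  0.02277358]
5 [-3.1 -0.3] 7.2
12 [-6.3 -0.6] 17.7
19 [-8.2 -0.7] 28.6
26 [-8.8 -0.8] 39.6
33 [-8.1 -0.7] 50.5
40 [-6.  -0.5] 61.3
47 [-2.6 -0.2] 71.8
54 [2.  0.2] 81.8
61 [7.8 0.7] 91.1
68 [14.7  1.3] 99.7
75 [22.5  2.1] 107.3
82 [31.3  2.8] 114.0
89 [40.7  3.7] 119.5
96 [50.8  4.6] 123.8
103 [61.3  5.6] 126.9
110 [72.2  6.6] 128.6
116 [81.5  7.4] 129.0
122 [90.9  8.3] 128.5
127 [98.7  9. ] 127.3
132 [106.3   9.7] 125.4
136 [112.2  10.2] 123.4
139.5 [117.3  10.7] 121.3
142 [120.8  11. ] 119.6
143.5 [122.9  11.2] 118.6
```

```bash
python3 - <<'E'
from h import *
w=snap("wrist","w3");crop(w,130,170,300,200,2.6,"w3c")
a=snap("side");crop(a,250,180,110,90,7,"s3")
E
```

```text
(no output)
```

View pics/w3c.png

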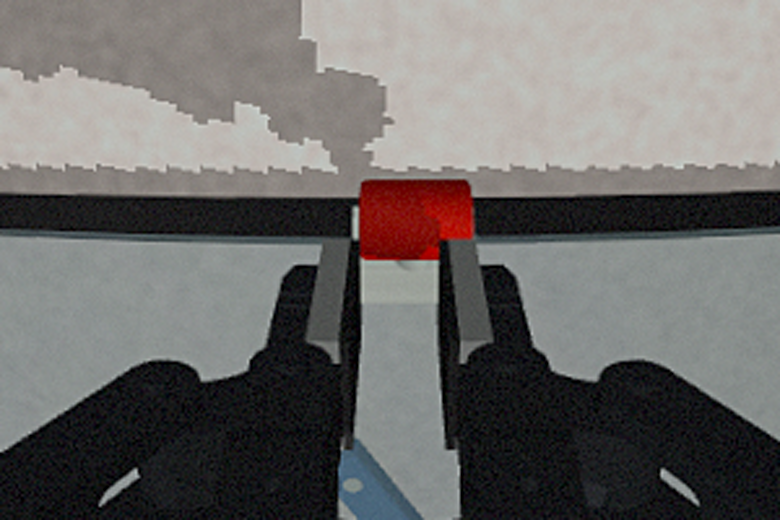

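View pics/s3.png

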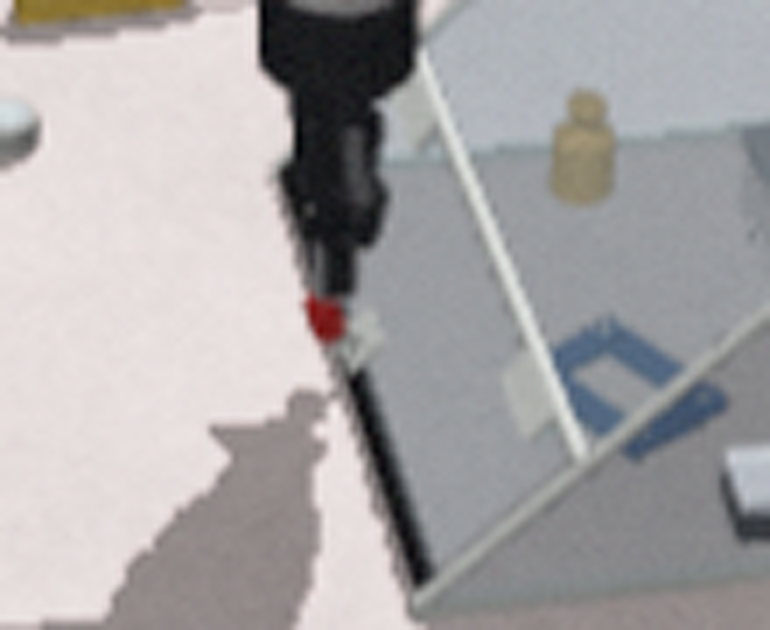

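```bash
python3 - <<'E'
from h import *
w=snap("wrist");a=snap("side","s4");c=snap("scene","c4")
s=r.sense();print(s['tool_pos'],s['finger_gap'],s['joint_pos'])
C=lambda x,y:(130+x/2.6,170+y/2.6)
S=lambda x,y:(250+x/7,180+y/7)
for z in (26,35,45): print(z,[plane(w,C(*u),z).round(1) for u in((335,239),(465,239))],plane(a,S(340,292),z).round(1))
print("tip tri L",tri(w,C(335,239),a,S(340,292)))
print("tip tri R",tri(w,C(465,239),a,S(340,292)))
print("barrel",tri(w,C(416,215),a,S(325,320)))
crop(c,220,170,90,80,8,"c4c")
for p in ([537.7,-31.7,48],[537.7,-31.7,26],[536,-30,39]): print(p,proj(w,p),proj(a,p),proj(c,p))
E
```

```text
[537.74989954 -31.70530299  48.1337309 ] 15.108843509554063 [-8.82859349e+00  6.68355439e+00  1.04598150e+02  5.94464601e-04
  6.87209312e+01 -1.03882616e+02]
26 [array([549.5, -47.9,  26. ]), array([546.7, -17.1,  26. ])] [548.9   3.1  26. ]
35 [array([544.7, -47.5,  35. ]), array([542.1, -18.3,  35. ])] [547.4  -8.8  35. ]
45 [array([539.4, -47.1,  45. ]), array([537. , -19.7,  45. ])] [545.7 -22.1  45. ]
tip tri L (array([538.08335638, -45.41942173,  59.10366638]), [5.561542371008589, 5.561542371008797])
tip tri R (array([543.45084863, -17.89368519,  39.59702714]), [3.408270398654991, 3.408270398655092])
barrel (array([537.63797888, -29.84086546,  33.86869888]), [0.06587848340316195, 0.06587848340336115])
[537.7, -31.7, 48] [287.05623466 264.02724694] [296.58024275 222.78080732] [261.07215002 209.3474388 ]
[537.7, -31.7, 26] [286.70697364 246.9470149 ] [296.4339721  227.85390234] [261.38213717 215.10825378]
[536, -30, 39] [290.18059085 254.16450634] [295.97919174 224.59019578] [262.04412309 211.89378803]
```

View pics/c4c.png

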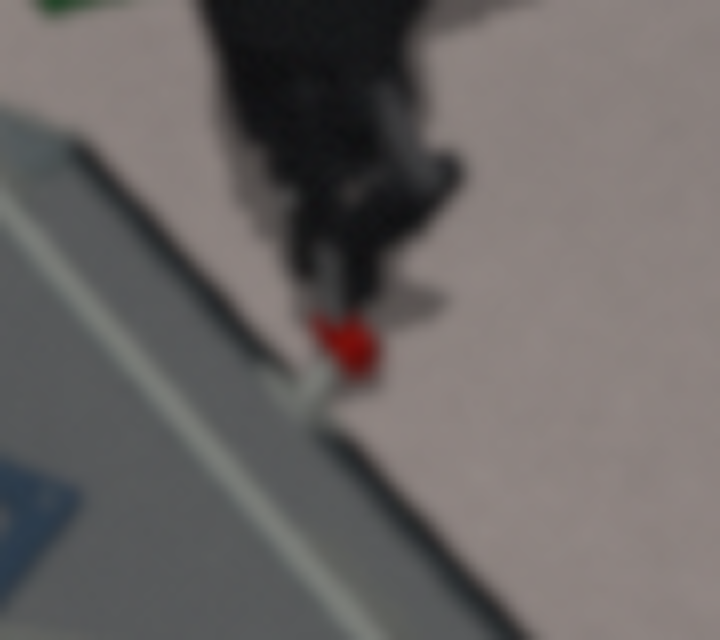

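The images show the fingertips above the barrel: they sit about level with the reported TCP rather than 22 mm ahead of it, so the jaws closed on air. I'll open, go lower and pinch again.

Emit:
{"op": "drive_tool", "data": {"moves": [[[0, 0, 0], 0], [[0, 0, 0], 0], [[0, 0, 0], 0], [[0, 1, 0], 0], [[-1, 2, -5], 0], [[-1, 2, -10], 0], [[-1, 2, -15], 0], [[-1, 2, -17], 0]], "fingers": 50}}

```text
time: 4.65
tool_pos: [535.9, -29.5, 29.7]
tcp_rot: [180.0, -0.1, -174.9]
ft_force: [-0.3, 0.1, 0.0]
finger_gap: 50.4
```

Emit:
{"op": "drive_tool", "data": {"moves": [[[0, 0, 0], 0], [[0, 0, 0], 0], [[0, 0, 0], 0], [[0, 0, 0], 0], [[0, 0, 0], 0], [[0, 0, 0], 0], [[0, 0, 0], 0], [[0, 0, 0], 0]], "fingers": 15, "squeeze": 30}}

```text
time: 5.32
tool_pos: [536.4, -28.4, 31.1]
tcp_rot: [179.9, -0.0, -174.9]
ft_force: [-1.2, 5.8, 0.5]
finger_gap: 22.1
```

```bash
python3 - <<'E'
from h import *
w=snap("wrist","w5");crop(w,130,170,300,200,2.6,"w5c")
a=snap("side");crop(a,250,180,110,90,7,"s5")
s=r.sense();print(s['tool_pos'],s['finger_gap'],s['ft_force'])
E
```

```text
[536.39724174 -28.43293656  31.07927575] 21.848418501480744 [-2.20767915  7.00706523  0.04338871]
```

View pics/w5c.png

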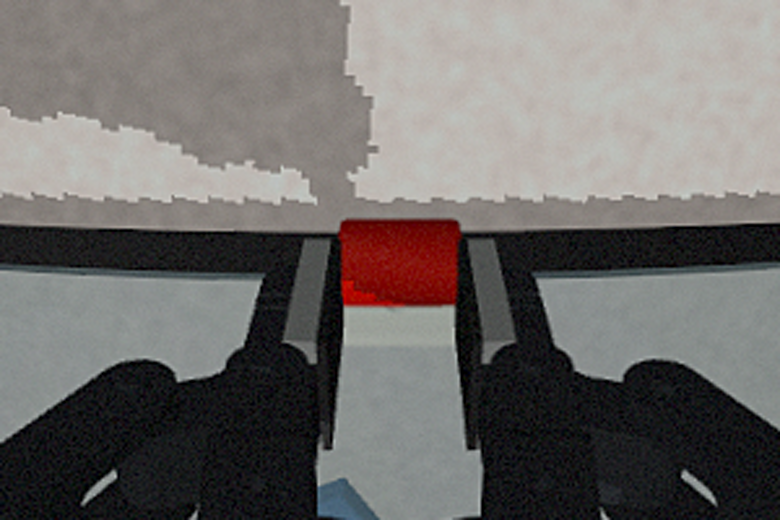

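View pics/s5.png

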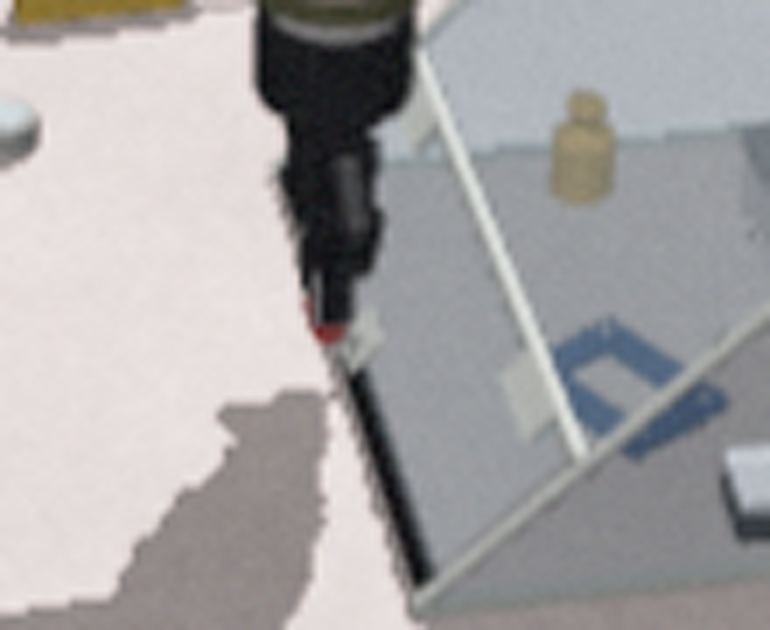

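Pinched at a gap of about 22 mm. Now I'll swing the flap along its arc.

Emit:
{"op": "drive_tool", "data": {"moves": [[[-3, 0.7, 7], 0], [[-6.3, 0.4, 17.7], 0], [[-8.2, 0.3, 28.6], 0], [[-8.8, 0.2, 39.6], 0], [[-8.1, 0.3, 50.5], 0], [[-6, 0.5, 61.3], 0], [[-2.6, 0.8, 71.8], 0], [[2, 1.2, 81.8], 0]]}}

```text
time: 6.08
tool_pos: [541.1, -28.0, 114.4]
tcp_rot: [180.0, 0.3, -174.9]
ft_force: [15.3, 3.6, -11.7]
finger_gap: 19.3
```

```bash
python3 - <<'E'
from h import *
w=snap("wrist","w6");a=snap("side");crop(a,230,130,150,130,5,"s6")
s=r.sense();print(s['tool_pos'],s['finger_gap'],s['ft_force'])
E
```

```text
[541.33566976 -28.81031732 116.04667833] 15.256794675512895 [ 0.99727366 -0.13594154  0.6732306 ]
```

View pics/s6.png

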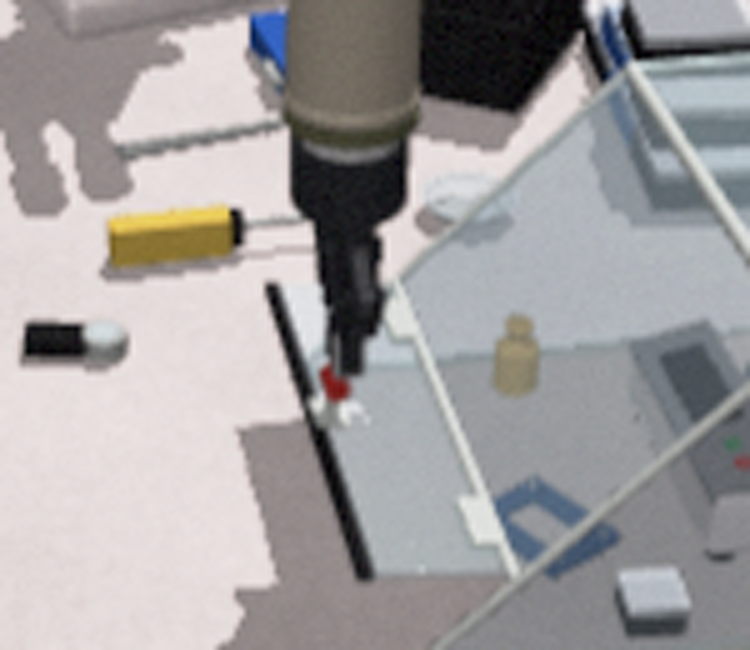

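View pics/w6.png

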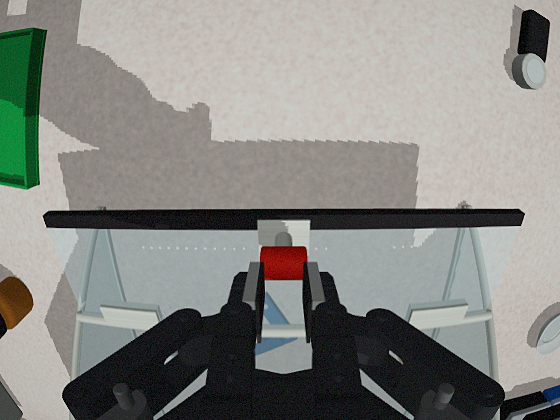

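The pull slipped out of the pad tips at about 54°, because the grip was too shallow. The flap will fall shut, so I'll regrasp deeper with more squeeze.

Emit:
{"op": "drive_tool", "data": {"moves": [[[0, 0, 2], 0], [[0, 0, 4], 0], [[0, 0, 4], 0], [[0, 0, 4], 0], [[0, 0, 4], 0], [[0, 0, 4], 0], [[0, 0, 4], 0], [[0, 0, 4], 0]], "fingers": 50}}

```text
time: 6.85
tool_pos: [538.6, -28.5, 116.8]
tcp_rot: [180.0, -0.0, -174.9]
ft_force: [-0.5, -0.0, 0.3]
finger_gap: 49.7
```

Emit:
{"op": "drive_tool", "data": {"moves": [[[0, 0, 0], 0], [[0, 0, 0], 0], [[-1, 0, -12], 0], [[-3, -1, -28], 0], [[-5, -1, -44], 0], [[-5, -1, -54], 0], [[-5, -1, -56], 0], [[-5, -1, -56], 0]]}}

```text
time: 7.52
tool_pos: [532.8, -29.4, 59.7]
tcp_rot: [180.0, -0.1, -174.9]
ft_force: [-0.2, -0.1, 0.3]
finger_gap: 49.8
```

```bash
python3 - <<'E'
from h import *
w=snap("wrist","w7");a=snap("side");crop(a,230,130,150,130,5,"s7")
s=r.sense();print(s['time'],s['tool_pos'],s['finger_gap'],s['ft_force'])
b=blobs(mask(w,(0,150,70),(8,255,255)),20)[0]
print([(x[0],x[1],plane(w,x[1],42).round(1)) for x in b])
E
```

```text
7.6167 [534.29940919 -29.54909063  61.51979846] 49.66033034414246 [0.42458091 0.60271002 0.6684774 ]
[(np.int32(1082), array([284.2, 253.4]), array([535. , -30.7,  42. ]))]
```

View pics/s7.png

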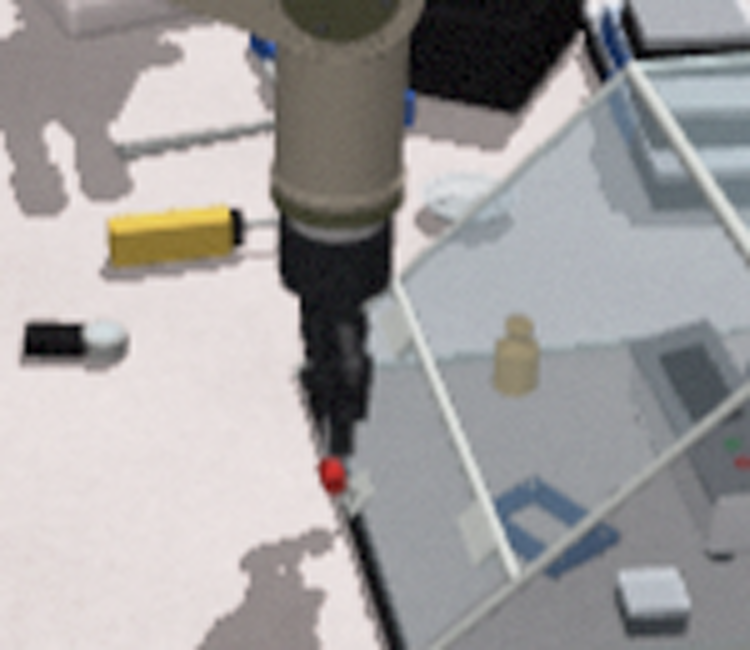

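View pics/w7.png

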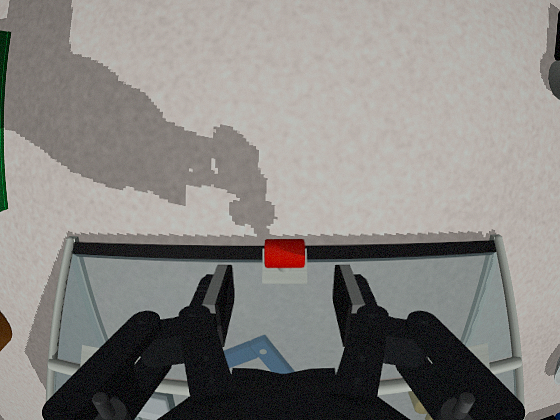

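Flap is shut again and the jaws straddle the pull. I'll go down about 40 mm and squeeze at 45 N.

Emit:
{"op": "drive_tool", "data": {"moves": [[[1, -0.5, -8], 0], [[1.5, -0.5, -18], 0], [[1.5, -0.5, -28], 0], [[1.5, -0.5, -36], 0], [[1.5, -0.5, -40], 0], [[1.5, -0.5, -40], 0], [[1.5, -0.5, -40], 0], [[1.5, -0.5, -40], 0]]}}

```text
time: 8.28
tool_pos: [535.5, -30.1, 21.2]
tcp_rot: [-180.0, 0.0, -174.9]
ft_force: [-0.5, -0.3, 0.1]
finger_gap: 49.8
```

Emit:
{"op": "drive_tool", "data": {"moves": [[[0, 0, 0], 0], [[0, 0, 0], 0], [[0, 0, 0], 0], [[0, 0, 0], 0], [[0, 0, 0], 0], [[0, 0, 0], 0], [[0, 0, 0], 0], [[0, 0, 0], 0]], "fingers": 15, "squeeze": 45}}

```text
time: 8.95
tool_pos: [535.7, -28.5, 21.9]
tcp_rot: [179.9, 0.1, -174.9]
ft_force: [-2.5, 8.3, 6.3]
finger_gap: 22.6
```

```bash
python3 - <<'E'
from h import *
w=snap("wrist","w8");crop(w,130,170,300,200,2.6,"w8c");a=snap("side");crop(a,230,130,150,130,5,"s8")
s=r.sense();print(s['time'],s['tool_pos'],s['finger_gap'],s['ft_force'])
E
```

```text
9.05 [535.65099301 -28.4859779   21.91678433] 22.917552860726712 [-2.41300059  7.67631034  7.14156435]
```

View pics/s8.png

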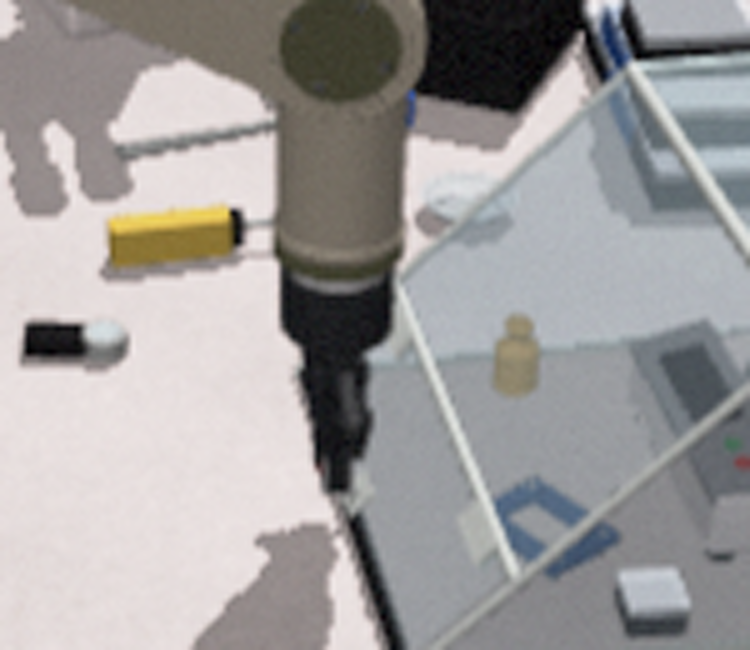

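View pics/w8c.png

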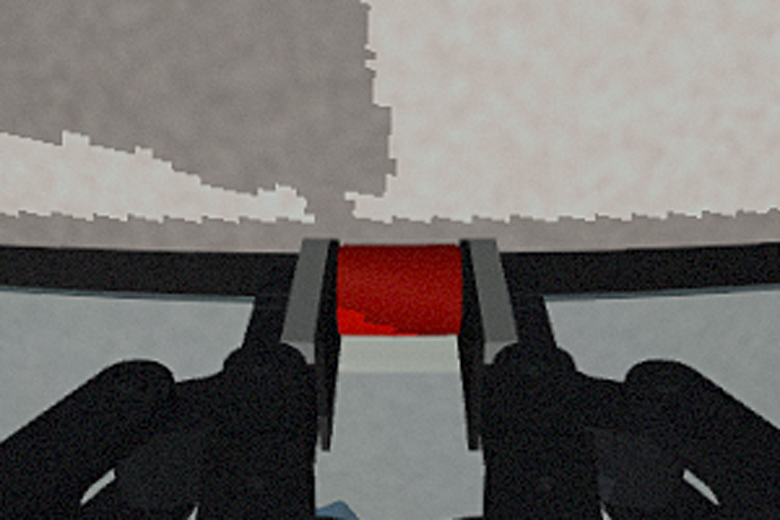

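Emit:
{"op": "drive_tool", "data": {"moves": [[[-2.5, 0.7, 7], 0], [[-5.5, 0.7, 17.4], 0], [[-7.2, 0.7, 28], 0], [[-7.6, 0.8, 38.8], 0], [[-6.7, 0.9, 49.7], 0], [[-4.4, 1, 60.3], 0], [[-0.8, 1.3, 70.8], 0], [[4, 1.7, 80.8], 0]]}}

```text
time: 9.72
tool_pos: [539.4, -28.0, 102.0]
tcp_rot: [180.0, 0.0, -174.9]
ft_force: [5.9, 1.4, -9.0]
finger_gap: 22.5
```

```bash
python3 - <<'E'
from h import *
w=snap("wrist","w9");crop(w,130,170,300,200,2.6,"w9c")
s=r.sense();print(s['time'],s['tool_pos'],s['finger_gap'],s['ft_force'])
E
```

```text
9.7667 [540.99179294 -27.96684012 104.36469649] 21.793454301085674 [-2.91413416  2.45768142 -1.02310167]
```

View pics/w9c.png

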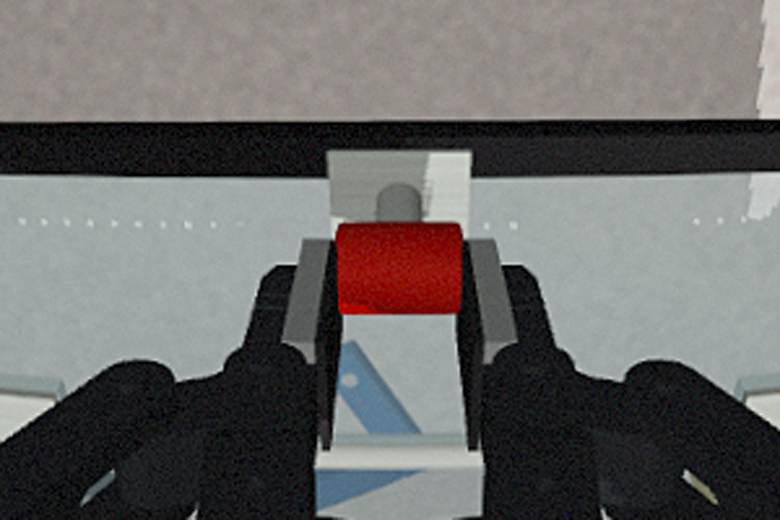

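Emit:
{"op": "drive_tool", "data": {"moves": [[[5.8, 0.5, 9], 0], [[12.7, 1.1, 17], 0], [[20.5, 1.9, 24.5], 0], [[29.3, 2.6, 31], 0], [[38.7, 3.5, 36.2], 0], [[48.8, 4.4, 40.3], 0], [[59.3, 5.4, 43.3], 0], [[70.2, 6.4, 45], 0]]}}

```text
time: 10.43
tool_pos: [608.9, -21.7, 146.7]
tcp_rot: [180.0, -0.2, -174.9]
ft_force: [-2.6, 1.5, -1.9]
finger_gap: 21.8
```

```bash
python3 - <<'E'
from h import *
w=snap("wrist","w10");crop(w,130,170,300,200,2.6,"w10c");a=snap("side");crop(a,230,110,150,130,5,"s10")
s=r.sense();print(s['time'],s['tool_pos'],s['finger_gap'],s['ft_force'])
E
```

```text
10.5333 [609.80010376 -21.60804955 146.80927182] 21.812791426936496 [-3.63251698  1.12085546  1.70614371]
```

View pics/w10c.png

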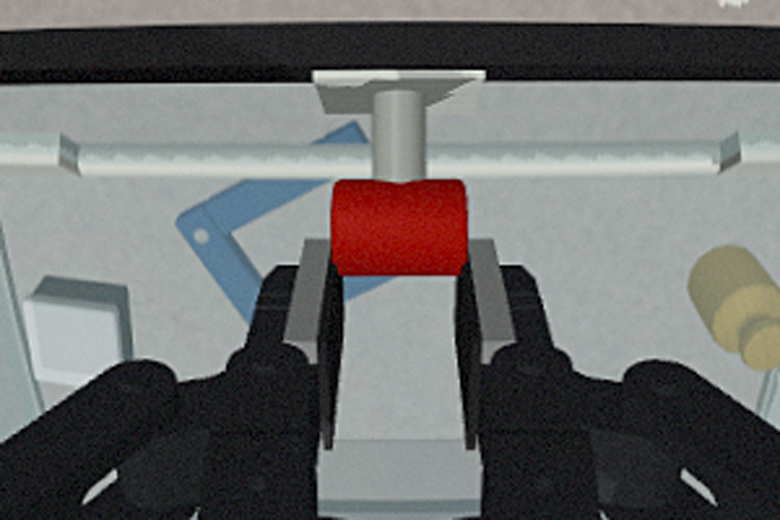

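View pics/s10.png

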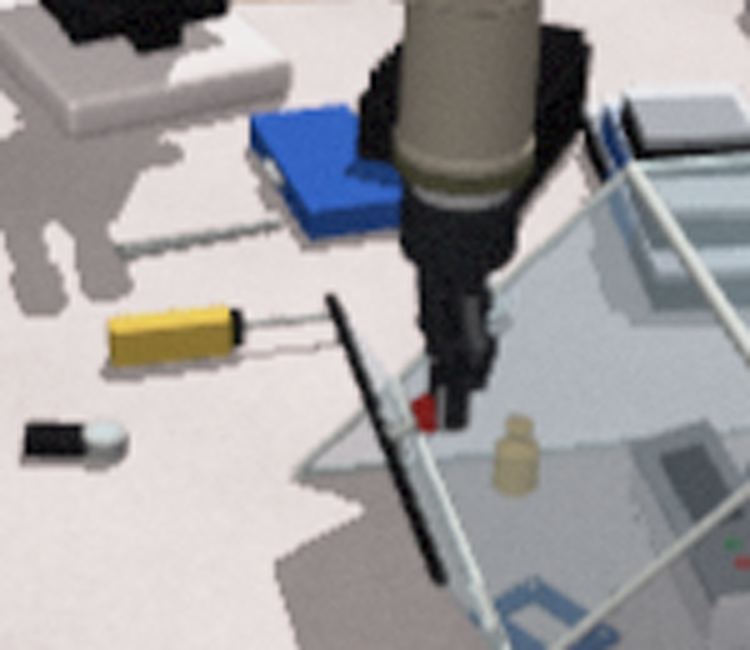

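The barrel has crept toward the pads' −x edge but is still held, with the flap at about 100°. I'll squeeze harder and continue past upright.

Emit:
{"op": "drive_tool", "data": {"moves": [[[0, 0, 0], 0], [[0, 0, 0], 0], [[7.7, 0.7, 1.5], 0], [[15.5, 1.4, 2.3], 0], [[23.4, 2.1, 2.5], 0], [[31.2, 2.8, 1.9], 0], [[39, 3.5, 0.7], 0], [[46.6, 4.2, -1], 0]], "squeeze": 80}}

```text
time: 11.2
tool_pos: [654.3, -17.5, 143.1]
tcp_rot: [179.9, -0.3, -174.9]
ft_force: [-8.5, 2.0, -11.8]
finger_gap: 18.2
```

```bash
python3 - <<'E'
from h import *
w=snap("wrist","w11");crop(w,130,120,300,240,2.5,"w11c");a=snap("side");crop(a,230,110,150,130,5,"s11")
s=r.sense();print(s['time'],s['tool_pos'],s['finger_gap'],s['ft_force'])
c=snap("scene");crop(c,170,130,130,130,5,"c11")
E
```

```text
11.3 [654.60995414 -17.40610741 142.83023963] 17.805960738970903 [ -7.91077662   1.71277821 -10.56813332]
```

View pics/w11c.png

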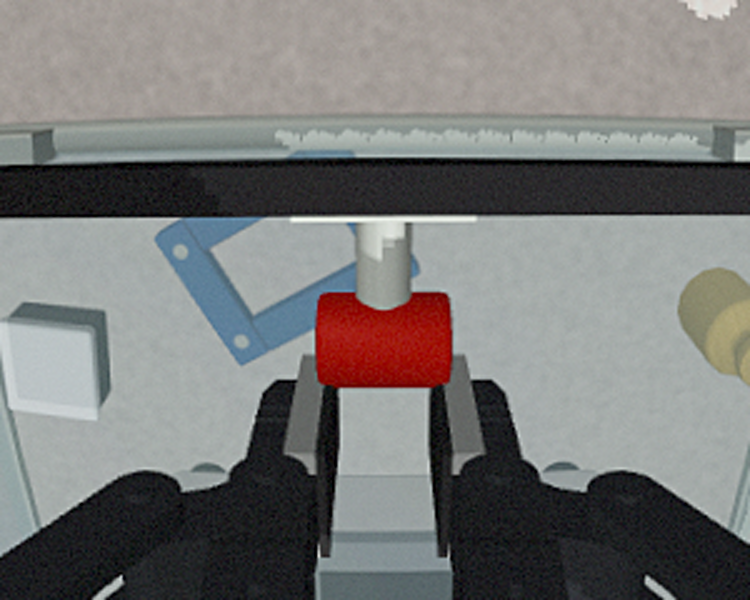

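View pics/s11.png

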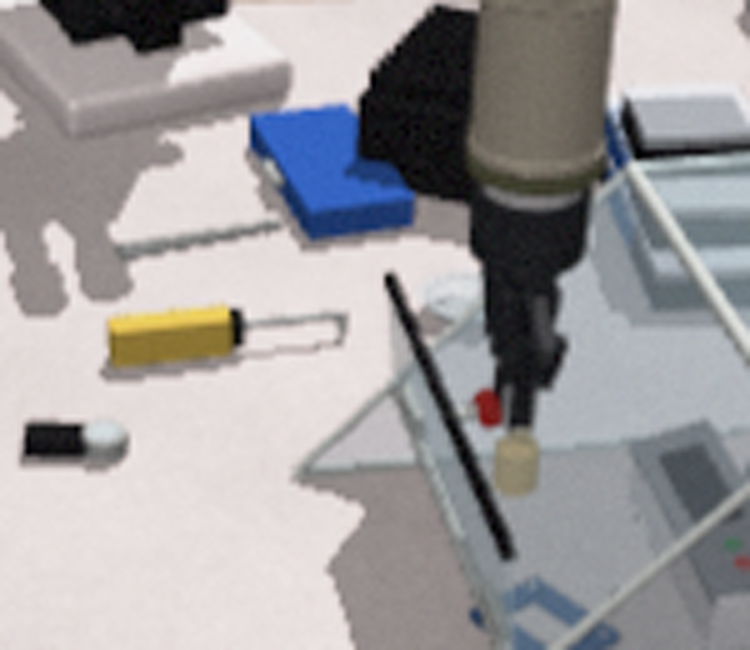

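View pics/c11.png

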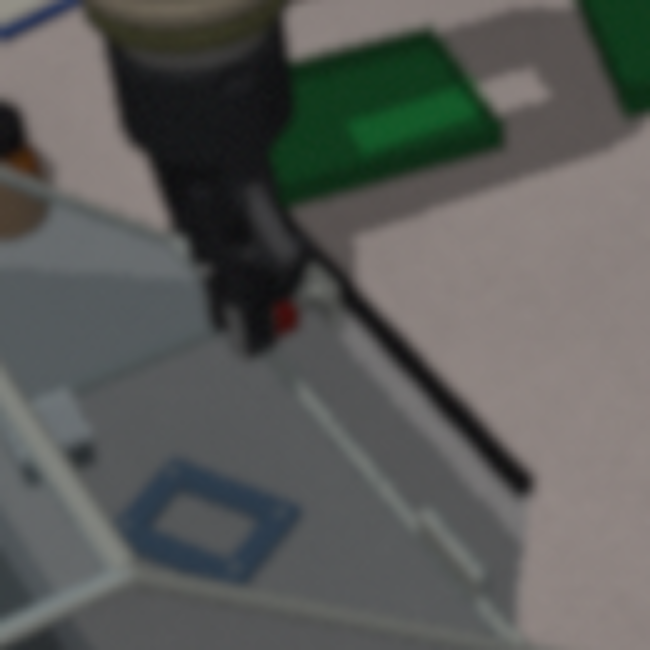

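```bash
python3 - <<'E'
from h import *
a=snap("side");c=snap("scene");w=snap("wrist")
s=r.sense();print(s['time'],s['tool_pos'],s['finger_gap'],s['ft_force'])
red=lambda d:[(x[0],x[1]) for x in blobs(mask(d,(0,150,60),(8,255,255)),6)[0]]
print(red(a),red(c),red(w))
crop(a,230,110,150,130,5,"s12")
pa=(230+485/5,110+408/5);pc=(170+285/5,130+317/5);pw=(130+384/2.5,120+338/2.5)
O=np.array([616.5,-22.8]);ex=np.array([.9959,.0906])
for n,q in(("sc",tri(a,pa,c,pc)),("sw",tri(a,pa,w,pw)),("cw",tri(c,pc,w,pw))):
    p=q[0];x=(p[:2]-O)@ex;print(n,p.round(1),round(q[1][0],1),"encl x",x.round(1),"ang",205.6-np.degrees(np.arctan2(p[2]-78,x)))
# flap edge ends: side (392,280),(510,552); 
for u,v in (((392,280),(525,487)),):
    p=tri(a,(230+u[0]/5,110+u[1]/5),c,(170+v[0]/5,130+v[1]/5));x=(p[0][:2]-O)@ex;print(p,x,225-np.degrees(np.arctan2(p[0][2]-78,x)))
E
```

```text
11.5 [653.89449752 -17.51882197 143.11592679] 18.14465305265149 [-6.69159131  1.24407622 -9.69881154]
[(np.int32(20), array([327.2, 191.2])), (np.int32(73), array([232.1, 368.3]))] [(np.int32(9), array([227.2, 192.3]))] [(np.int32(1778), array([283.3, 256.5]))]
sc [635.7 -14.7 161. ] 3.3 encl x 19.9 ang 129.0724191105552
sw [638.1 -20.8 164.4] 0.2 encl x 21.7 ang 129.68381845687426
cw [635.5 -18.1 161.4] 4.7 encl x 19.3 ang 128.6516206684308
(array([592.73142373, 145.25054881, 169.52215658]), [3.5939510609063294, 3.5939510609062038]) -8.445745380934751 129.72762715484737
```

The flap is at about 129° (2.25 rad) and held at the pad edge. I'll ease it on, rising slightly to stay clear of the guard.

Emit:
{"op": "drive_tool", "data": {"moves": [[[2, 0.2, 1], 0], [[4, 0.4, 2], 0], [[6, 0.5, 3], 0], [[8, 0.7, 4], 0], [[10, 0.9, 4], 0], [[12, 1.1, 4], 0], [[14, 1.3, 4], 0], [[15, 1.4, 4], 0]]}}

```text
time: 12.17
tool_pos: [663.0, -16.6, 139.9]
tcp_rot: [179.9, -1.2, -175.0]
ft_force: [-15.7, -2.5, -31.9]
finger_gap: 17.3
```

```bash
python3 - <<'E'
from h import *
w=snap("wrist","w13");crop(w,130,120,300,240,2.5,"w13c");a=snap("side");crop(a,230,110,150,130,5,"s13")
s=r.sense();print(s['time'],s['tool_pos'],s['finger_gap'],s['ft_force'])
c=snap("scene")
red=lambda d:[x[1] for x in blobs(mask(d,(0,150,60),(8,255,255)),6)[0]]
O=np.array([616.5,-22.8]);ex=np.array([.9959,.0906])
print(red(a),red(w))
q=tri(a,red(a)[0],w,red(w)[0]);p=q[0];x=(p[:2]-O)@ex;print(p,x,205.6-np.degrees(np.arctan2(p[2]-78,x)))
E
```

```text
12.2667 [663.0218014  -16.56428606 139.886465  ] 17.03007460619638 [-16.01439867  -1.35933397 -30.29162146]
[array([329.4, 191.4]), array([232.1, 368.5])] [array([283. , 256.3])]
[646.38626264 -20.27142153 164.50928062] 29.99281817154536 134.72146117908085
```

View pics/w13c.png

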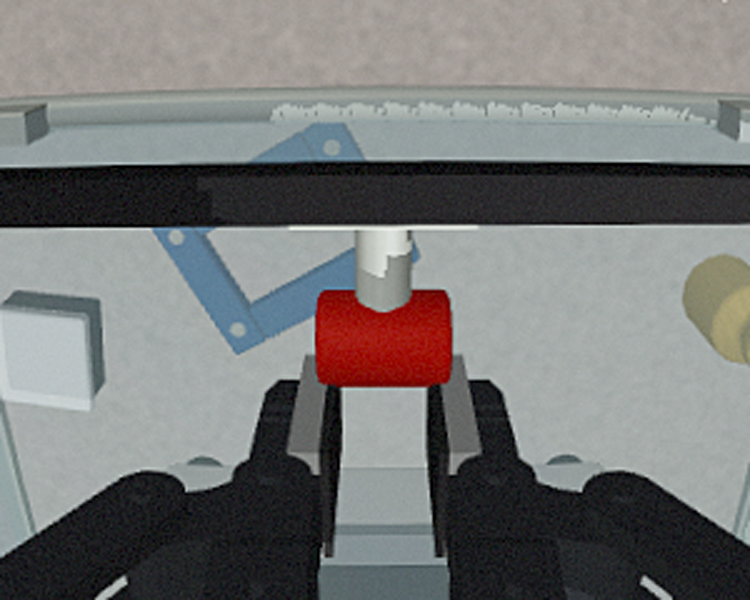

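View pics/s13.png

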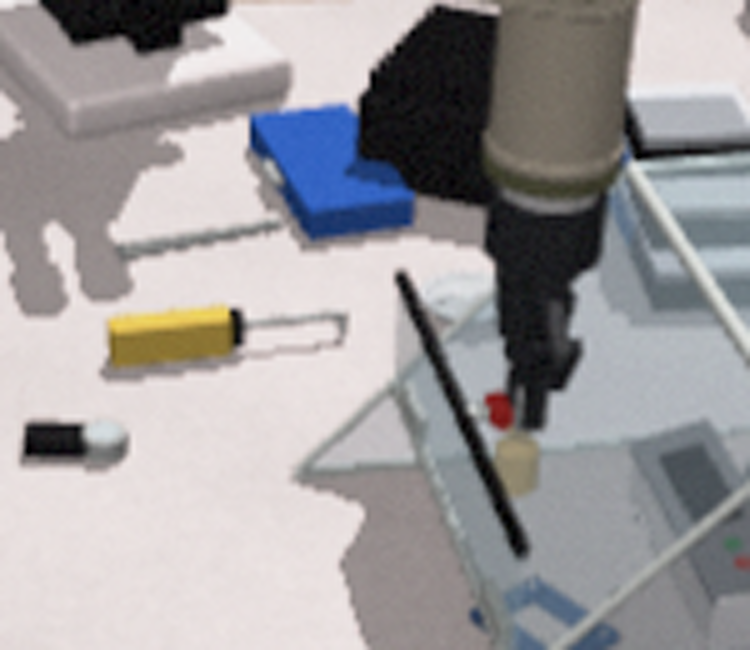

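Emit:
{"op": "drive_tool", "data": {"moves": [[[1, 0.1, -1], 0], [[2, 0.2, -2], 0], [[4, 0.3, -3], 0], [[5, 0.4, -4], 0], [[7, 0.6, -4], 0], [[8, 0.7, -4], 0], [[9, 0.8, -4], 0], [[9, 0.8, -4], 0]]}}

```text
time: 12.98
tool_pos: [671.5, -15.8, 135.6]
tcp_rot: [179.9, -1.3, -175.0]
ft_force: [-18.8, -1.8, -29.3]
finger_gap: 16.7
```

```bash
python3 - <<'E'
from h import *
w=snap("wrist","w14");crop(w,130,120,300,240,2.5,"w14c");a=snap("side");crop(a,230,110,150,130,5,"s14")
s=r.sense();print(s['time'],s['tool_pos'],s['tcp_rot'],s['finger_gap'],s['ft_force'])
red=lambda d:[x[1] for x in blobs(mask(d,(0,150,60),(8,255,255)),6)[0]]
O=np.array([616.5,-22.8]);ex=np.array([.9959,.0906])
print(red(a),red(w))
q=tri(a,red(a)[0],w,red(w)[0]);p=q[0];x=(p[:2]-O)@ex;print(p,x,205.6-np.degrees(np.arctan2(p[2]-78,x)))
E
```

```text
13.0833 [671.43668929 -15.86665236 135.65688867] [ 179.85820982   -1.25683524 -174.97909247] 16.67822550343836 [-18.30288414  -0.85139247 -30.49254371]
[array([332. , 192.6]), array([232.1, 368.7])] [array([282.9, 256.5])]
[655.62868928 -19.49526183 158.78255861] 39.267670934627915 141.52396730265775
```

View pics/s14.png

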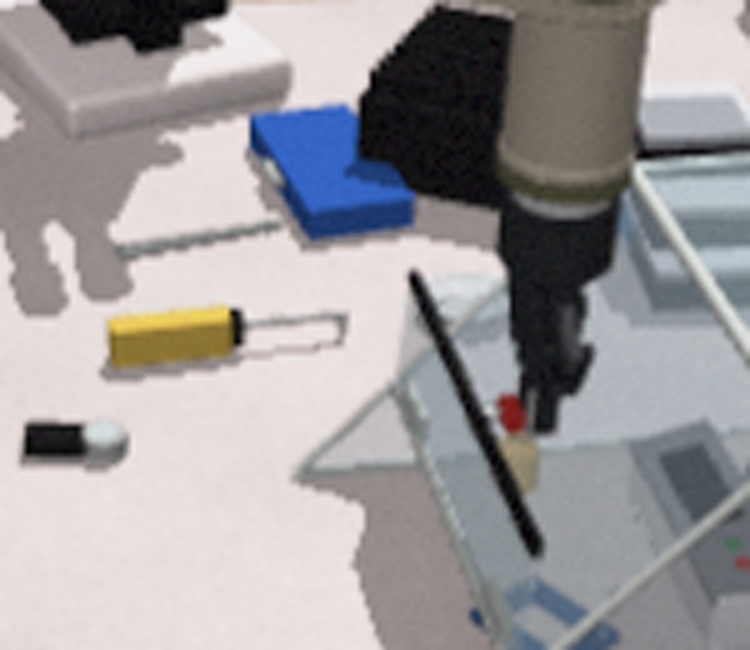

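The flap is at about 141° (2.47 rad), past the balance point. I'll release and lift away.

Emit:
{"op": "drive_tool", "data": {"moves": [[[0, 0, 0], 0], [[-2, 0, 2], 0], [[-3, 0, 6], 0], [[-3, 0, 14], 0], [[-3, 0, 28], 0], [[-3, 0, 48], 0], [[-3, 0, 70], 0], [[-3, 0, 95], 0]], "fingers": 50, "squeeze": 40}}

```text
time: 13.75
tool_pos: [677.5, -15.6, 244.0]
tcp_rot: [-180.0, 0.1, -174.9]
ft_force: [0.8, 0.4, 0.3]
finger_gap: 49.8
```

```bash
python3 - <<'E'
from h import *
w=snap("wrist","w15");a=snap("side");crop(a,230,110,150,130,5,"s15")
s=r.sense();print(s['time'],s['tool_pos'],s['tcp_rot'],s['finger_gap'],s['ft_force'])
red=lambda d:[x[1] for x in blobs(mask(d,(0,150,60),(8,255,255)),6)[0]]
O=np.array([616.5,-22.8]);ex=np.array([.9959,.0906])
print(red(a),red(w))
if red(w):
  q=tri(a,red(a)[0],w,red(w)[0]);p=q[0];x=(p[:2]-O)@ex;print(p,x,205.6-np.degrees(np.arctan2(p[2]-78,x)))
E
```

```text
13.85 [680.57297628 -15.8245282  250.2446695 ] [-179.85569542    0.74286337 -174.93769788] 50.05042382925923 [0.06122823 0.36116289 1.06857375]
[array([336.4, 194.5]), array([232.1, 368.8])] [array([283.6, 203. ])]
[671.81517627 -17.9116614  149.41076146] 55.531267523285514 153.4697661974003
```

View pics/s15.png

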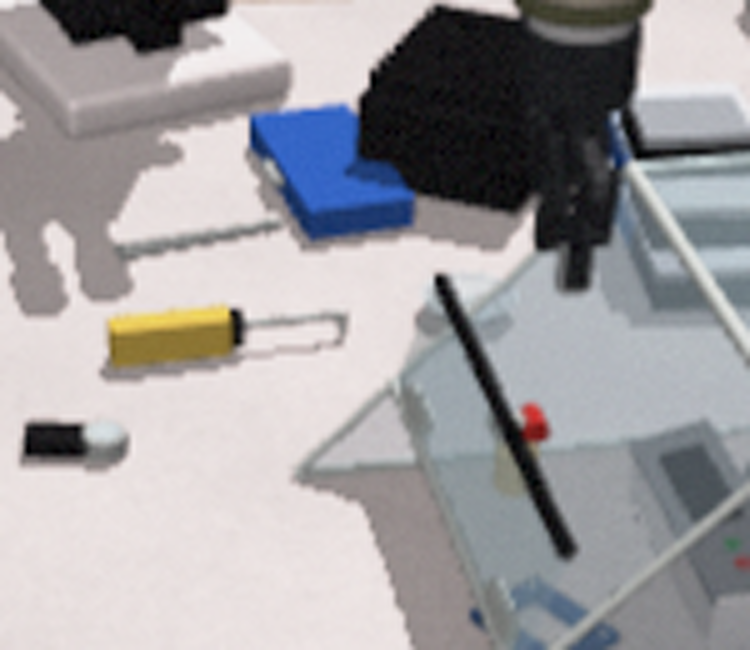

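View pics/w15.png

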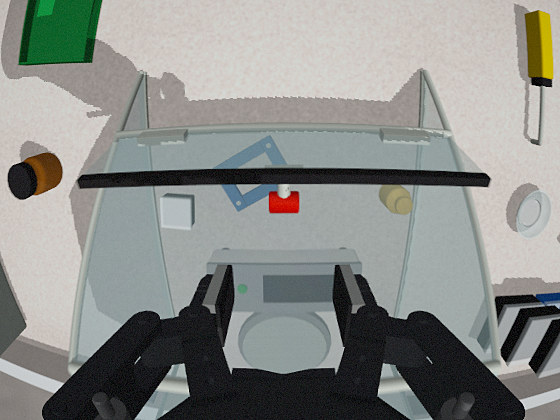

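The flap rests on its stop (153°, about 2.67 rad). Going to the small rod now.

Emit:
{"op": "drive_tool", "data": {"moves": [[[-8, 13, 0], 0], [[-27, 42, 0], 0], [[-48, 74, 0], 0], [[-69, 105, 0], 0], [[-90, 138, 0], 0], [[-111, 171, -5], 0], [[-132, 202, -12], 0], [[-152, 232, -20], 0]]}}

```text
time: 14.52
tool_pos: [524.8, 218.3, 223.0]
tcp_rot: [179.9, 0.2, -174.9]
ft_force: [-0.1, -0.5, -0.3]
finger_gap: 49.9
```

Emit:
{"op": "drive_tool", "data": {"moves": [[[-18, 28, -10], 0], [[-36, 56, -20], 0], [[-52, 80, -36], 0], [[-66, 100, -54], 0], [[-73, 113, -74], 0], [[-75, 118, -90], 0], [[-75, 118, -100], 0], [[-75, 118, -100], 0]]}}

```text
time: 15.18
tool_pos: [449.1, 334.1, 119.2]
tcp_rot: [-179.9, -0.1, -174.9]
ft_force: [-1.3, -0.5, -0.7]
finger_gap: 50.0
```

```bash
python3 - <<'E'
from h import *
import pickle
w=snap("wrist","w16");a=snap("side");crop(a,200,120,150,120,5,"s16");c=snap("scene");crop(c,300,230,140,130,5,"c16")
pickle.dump((w,a,c),open("p16.pkl","wb"))
s=r.sense();print(s['time'],s['tool_pos'],s['tcp_rot'],s['finger_gap'],s['joint_pos'])
m=mask(w,(20,130,60),(34,255,255))
for cc in cv2.findContours(m,cv2.RETR_EXTERNAL,cv2.CHAIN_APPROX_NONE)[0]:
    if cv2.contourArea(cc)>300:
        p=np.array([plane(w,q[0],36)[:2] for q in cc],np.float32);print(cv2.minAreaRect(p),cv2.boundingRect(cc))
E
```

```text
15.3333 [451.33849781 334.36378693 122.40819754] [ 1.79954704e+02  1.18968831e-01 -1.74991454e+02] 50.27828790889104 [ 3.13103516e+01  5.18226542e+00  9.78695349e+01 -1.24357410e-02
  7.68214770e+01 -6.36954193e+01]
((438.6330261230469, 328.767578125), (101.7068862915039, 25.261972427368164), 7.521632194519043) (261, 134, 38, 127)
```

View pics/w16.png

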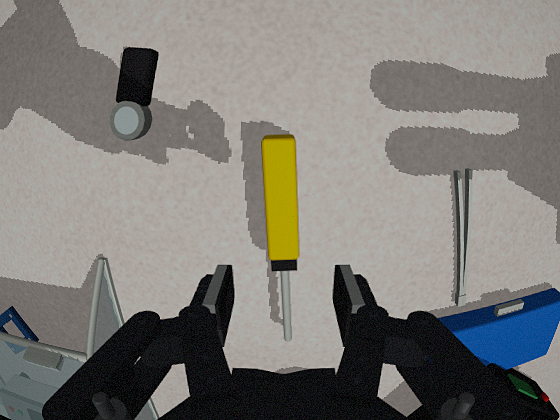

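View pics/s16.png

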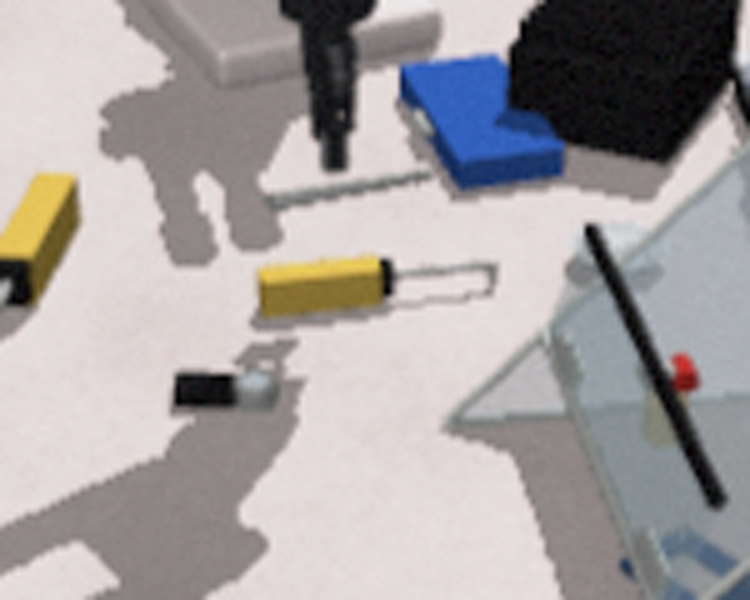

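```bash
python3 - <<'E'
from h import *
import pickle
w,a,c=pickle.load(open("p16.pkl","rb"))
for px in ((267,153.6),):
    v=ray(a,px);o=np.array(a["xyz"])
    for y in(300,308): print(o+v*(y-o[1])/v[1])
# wrist: pad tip lower-front edges at gap 50: left (217..232,266) right (336..352,266)
for u in((224,266),(344,266),(224,300),(344,300)):
    v=ray(w,u);o=np.array(w["xyz"]);
    for x in (440,451,462): print(u,(o+v*(x-o[0])/v[0]).round(1))
E
```

```text
[454.58179758 300.         140.49696656]
[454.94781822 308.         136.14431798]
(224, 266) [440.  303.7 143.8]
(224, 266) [451.  300.5 124.1]
(224, 266) [462.  297.3 104.3]
(344, 266) [440.  361.6 134.1]
(344, 266) [451.  367.1 112.9]
(344, 266) [462.  372.6  91.6]
(224, 300) [440.  308.2 171.2]
(224, 300) [451.  305.7 155.5]
(224, 300) [462.  303.2 139.8]
(344, 300) [440.  356.4 164.8]
(344, 300) [451.  361.2 148.2]
(344, 300) [462.  365.9 131.5]
```

View pics/c16.png

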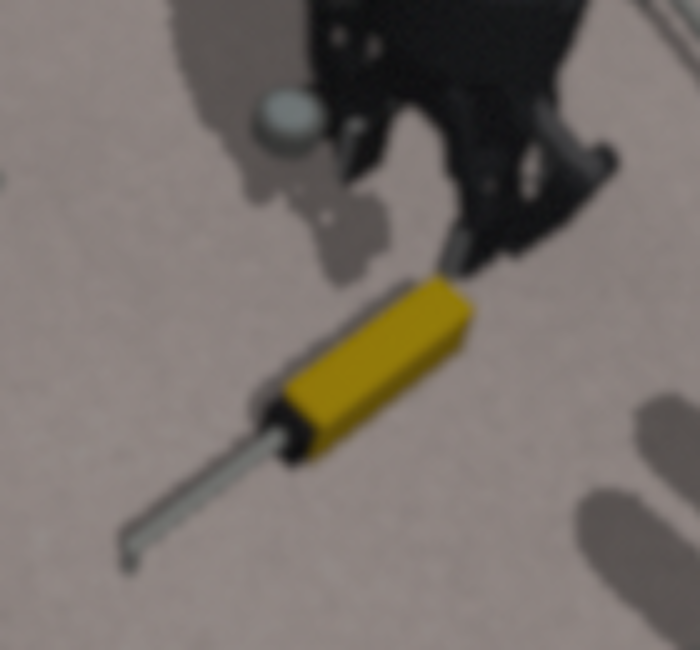

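The fingertips measure about 15 mm above the reported TCP at this opening. I'll descend in stages and check.

Emit:
{"op": "drive_tool", "data": {"moves": [[[-2, -2, -12], 1], [[-5, -4, -30], 2.4], [[-5, -4, -50], 2.4], [[-5, -4, -70], 2.4], [[-5, -4, -86], 2.4], [[-5, -4, -95], 2.4], [[-5, -4, -98], 2.4], [[-5, -4, -98], 2.4]]}}

```text
time: 16.0
tool_pos: [445.0, 330.0, 22.4]
tcp_rot: [-180.0, -0.0, -172.6]
ft_force: [-0.5, 0.3, 0.3]
finger_gap: 49.5
```

```bash
python3 - <<'E'
from h import *
import pickle
w=snap("wrist","w17");crop(w,130,120,300,240,2.5,"w17c");a=snap("side");crop(a,200,120,150,120,5,"s17");c=snap("scene");crop(c,300,230,140,130,5,"c17")
s=r.sense();print(s['time'],s['tool_pos'],s['tcp_rot'],s['finger_gap'],s['ft_force'])
E
```

```text
16.15 [446.15924486 331.00876185  24.18554178] [ 1.79946393e+02  1.22303116e-01 -1.72545393e+02] 49.906694480133396 [0.40297236 0.8062465  0.10361472]
```

View pics/s17.png

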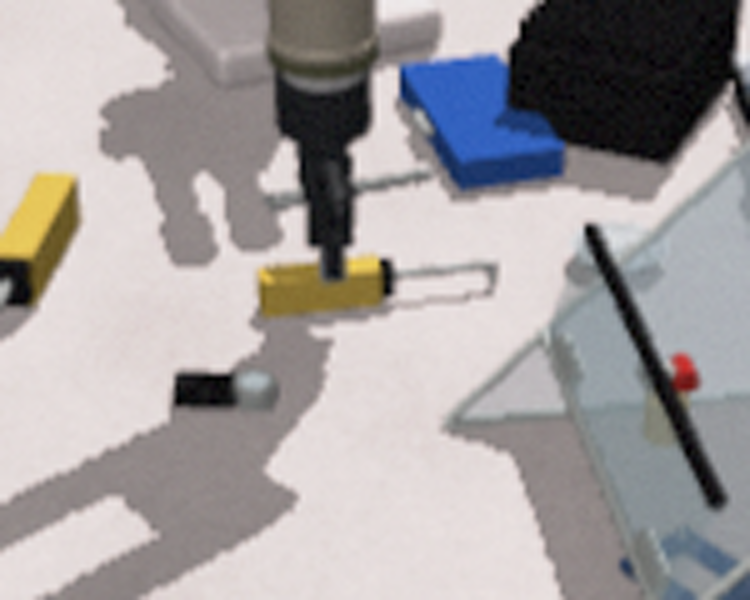

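View pics/w17c.png

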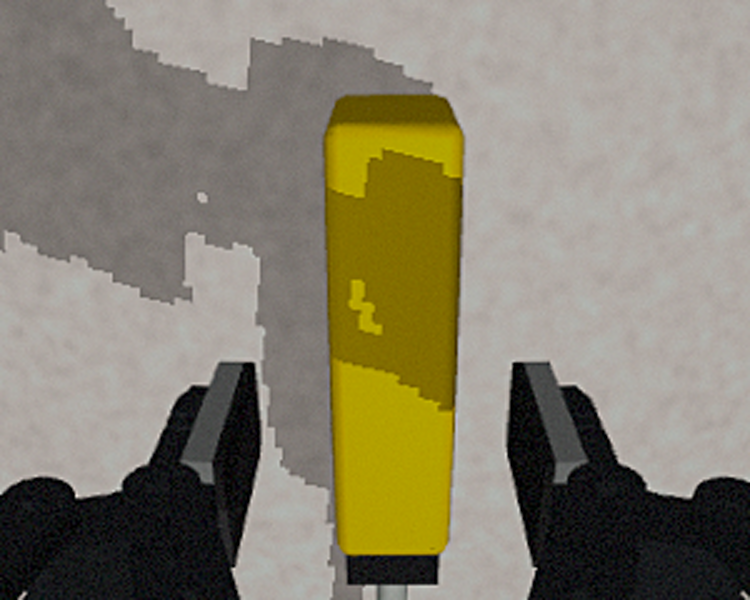

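View pics/c17.png

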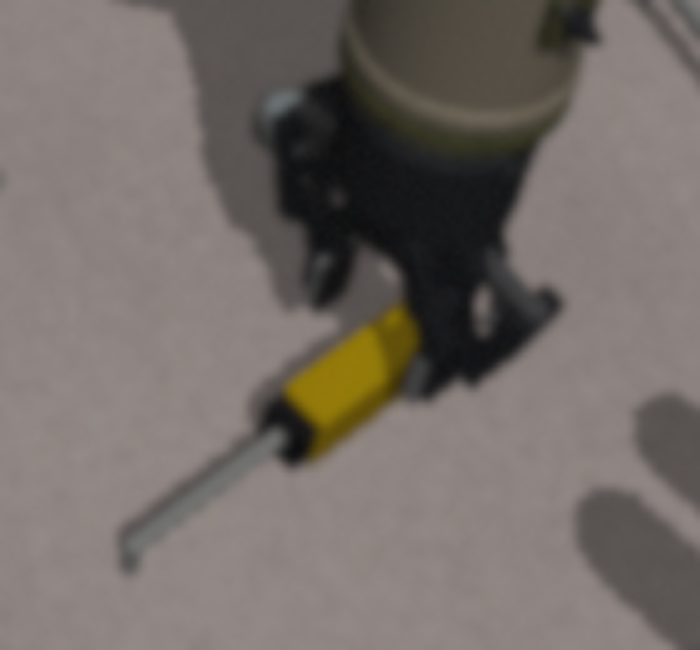

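Emit:
{"op": "drive_tool", "data": {"moves": [[[0, 0, -5], 0], [[0, 0, -10], 0], [[0, 0, -14], 0], [[0, 0, -17], 0], [[0, 0, -19], 0], [[0, 0, -20], 0], [[0, 0, -20], 0], [[0, 0, -20], 0]]}}

```text
time: 16.82
tool_pos: [445.1, 330.5, 2.7]
tcp_rot: [-180.0, -0.0, -172.5]
ft_force: [0.8, 0.5, -0.5]
finger_gap: 50.1
```

```bash
python3 - <<'E'
from h import *
a=snap("side");crop(a,200,120,150,120,5,"s18")
s=r.sense();print(s['time'],s['tool_pos'],s['tcp_rot'],s['finger_gap'],s['ft_force'])
for px in((266.4,175.6),):
    v=ray(a,px);o=np.array(a["xyz"]);print(o+v*(302-o[1])/v[1])
E
```

```text
16.8667 [445.18608117 330.54958574   2.87552884] [ 1.79997053e+02  9.18273018e-03 -1.72543708e+02] 50.02520626272882 [ 0.64320996  0.04606112 -0.04937282]
[450.93409021 302.          39.5977027 ]
```

View pics/s18.png

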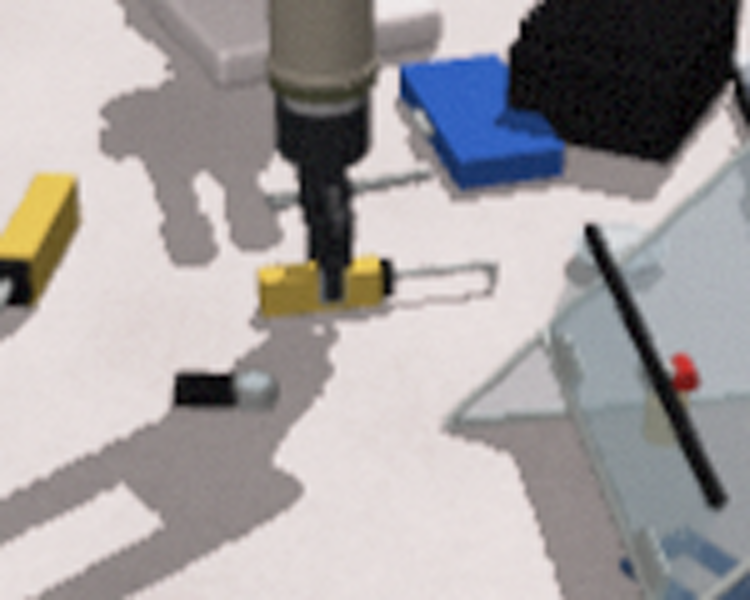

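Emit:
{"op": "drive_tool", "data": {"moves": [[[0, 0, -2], 0], [[0, 0, -3], 0], [[0, 0, -3], 0], [[0, 0, -3], 0], [[0, 0, -3], 0], [[0, 0, -3], 0], [[0, 0, -3], 0], [[0, 0, -3], 0]], "fingers": 15, "squeeze": 70}}

```text
time: 17.53
tool_pos: [445.4, 330.7, -0.0]
tcp_rot: [180.0, 0.0, -172.5]
ft_force: [1.3, 1.6, 1.8]
finger_gap: 24.3
```

Emit:
{"op": "drive_tool", "data": {"moves": [[[0, 0, 4], 0], [[0, 0, 12], 0], [[0, 0, 24], 0], [[0, 0, 36], 0], [[0, 0, 44], 0], [[0, 0, 50], 0], [[0, 0, 50], 0], [[0, 0, 50], 0]]}}

```text
time: 18.2
tool_pos: [445.5, 330.7, 50.4]
tcp_rot: [180.0, 0.1, -172.5]
ft_force: [0.3, -0.3, -1.5]
finger_gap: 24.7
```

```bash
python3 - <<'E'
from h import *
import pickle
w=snap("wrist","w19");crop(w,130,120,300,260,2.3,"w19c");a=snap("side");crop(a,200,100,150,120,5,"s19");c=snap("scene");crop(c,290,220,150,130,5,"c19")
pickle.dump((w,a,c),open("p19.pkl","wb"))
s=r.sense();print(s['time'],s['tool_pos'],s['tcp_rot'],s['finger_gap'],s['ft_force'],s['wrist_torque'])
E
```

```text
18.35 [444.53827272 330.16670133  49.00202374] [-1.79971006e+02 -6.53938192e-02 -1.72542481e+02] 24.57855892525013 [-0.32536607  0.15145562 -1.425482  ] [-0.01408058  0.04895873 -0.0280547 ]
```

View pics/s19.png

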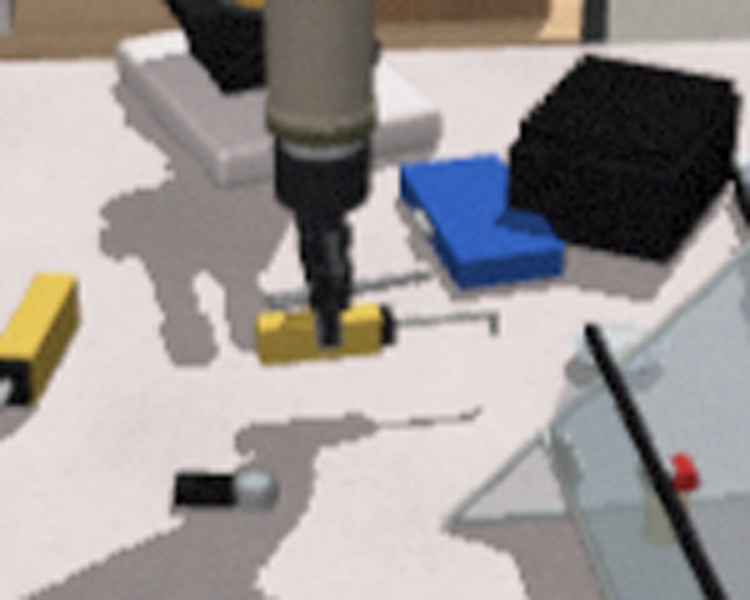

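View pics/c19.png

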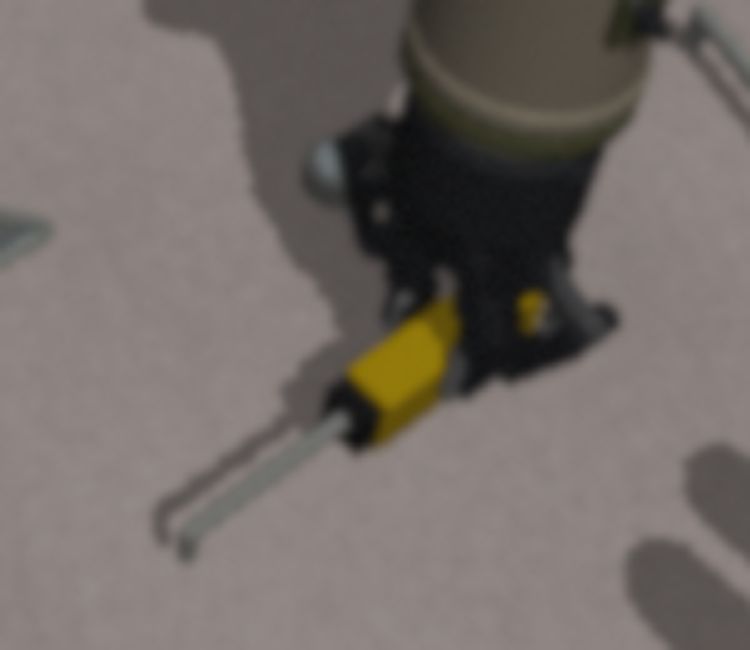

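View pics/w19c.png

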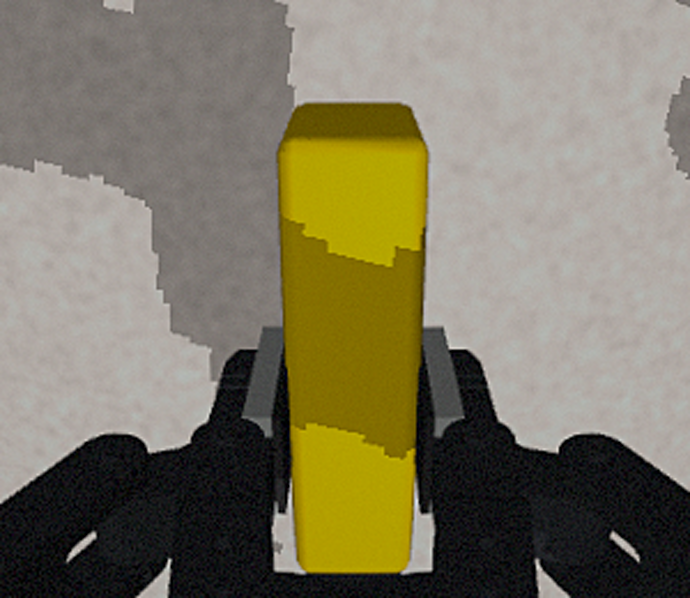

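Rod held and lifted level. Next: where the hook tip is relative to the TCP, and a fresh measure of the frame.

```bash
python3 - <<'E'
from h import *
import pickle
w,a,c=pickle.load(open("p19.pkl","rb"))
print("hook tip",tri(a,(200+493/5,100+331/5),c,(290+187/5,220+556/5)))
print("hook top",tri(a,(200+493/5,100+317/5),c,(290+184/5,220+538/5)))
w15=cv2.imread("pics/w15.png")
# frame from scene now
for d in (c,):
    m=mask(d,(95,70,60),(125,255,255));m[:215]=0;m[252:]=0;m[:,:190]=0;m[:,235:]=0
    p=np.array([plane(d,(x,y),9)[:2] for y,x in np.argwhere(m>0)],np.float32);print(cv2.minAreaRect(p),p.mean(0))
    ys,xs=np.nonzero(m);print(xs.min(),xs.max(),ys.min(),ys.max())
# brass + stone box
crop(c,140,180,150,130,5,"c19e")
E
```

```text
hook tip (array([583.71204106, 349.64109804,  50.82351942]), [2.258320041689236, 2.2583200416891707])
hook top (array([584.28974701, 348.31558831,  64.33272485]), [1.143003353395016, 1.1430033533951474])
((681.3682861328125, -49.46451950073242), (63.92289733886719, 82.30465698242188), 34.57493209838867) [679.62756 -49.21168]
195 228 223 245
```

View pics/c19e.png

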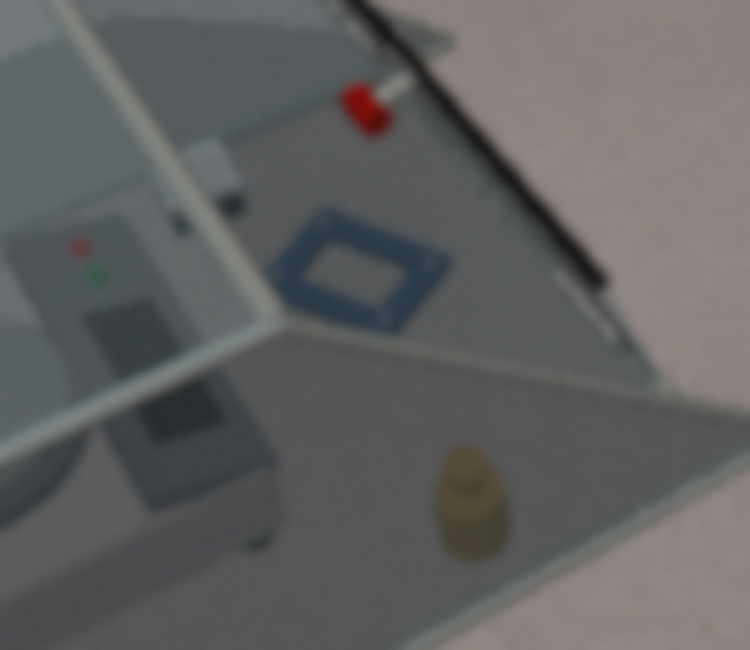

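Emit:
{"op": "drive_tool", "data": {"moves": [[[-4, -10, 12], -1], [[-11, -42, 28], -2], [[-20, -80, 44], -4], [[-28, -119, 50], -6], [[-36, -158, 50], -8], [[-44, -197, 50], -10], [[-52, -236, 50], -11], [[-60, -275, 50], -12.5]]}}

```text
time: 19.02
tool_pos: [383.9, 54.1, 99.2]
tcp_rot: [-180.0, -0.0, 174.9]
ft_force: [1.0, -1.9, -2.0]
finger_gap: 24.6
```

Emit:
{"op": "drive_tool", "data": {"moves": [[[-4, -26, 0], 0], [[-8, -52, -4], 0], [[-10, -70, -14], 0], [[-10, -78, -30], 0], [[-10, -80, -50], 0], [[-10, -80, -66], 0], [[-10, -80, -75], 0], [[-10, -80, -77], 0]]}}

```text
time: 19.68
tool_pos: [373.1, -24.1, 20.6]
tcp_rot: [180.0, -0.2, 174.9]
ft_force: [0.3, -0.0, -0.7]
finger_gap: 24.7
```

```bash
python3 - <<'E'
from h import *
import pickle
w=snap("wrist","w20");a=snap("side");crop(a,230,130,150,130,5,"s20");c=snap("scene","c20");crop(c,190,180,160,130,5,"c20c")
pickle.dump((w,a,c),open("p20.pkl","wb"))
s=r.sense();print(s['time'],s['tool_pos'],s['tcp_rot'],s['finger_gap'],s['ft_force'])
E
```

```text
19.8333 [375.3375125  -24.37314469  23.18790035] [1.79998118e+02 6.34226058e-03 1.74979758e+02] 24.712428294787774 [-0.46211803 -0.78259589 -0.3402439 ]
```

View pics/s20.png

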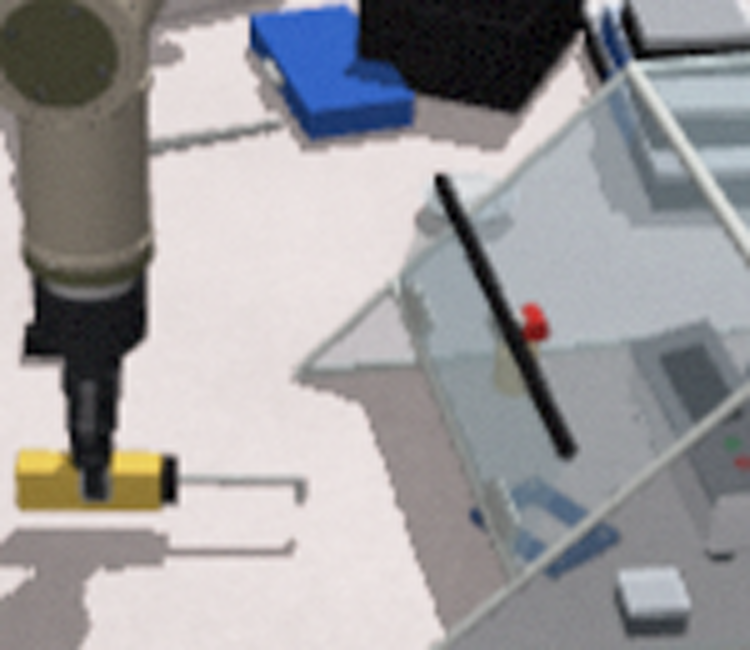

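View pics/c20c.png

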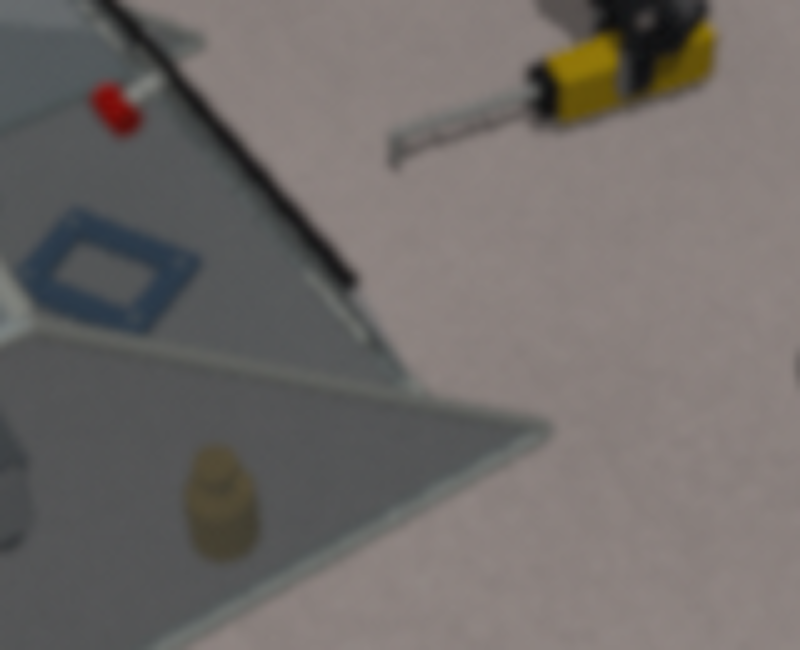

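View pics/w20.png

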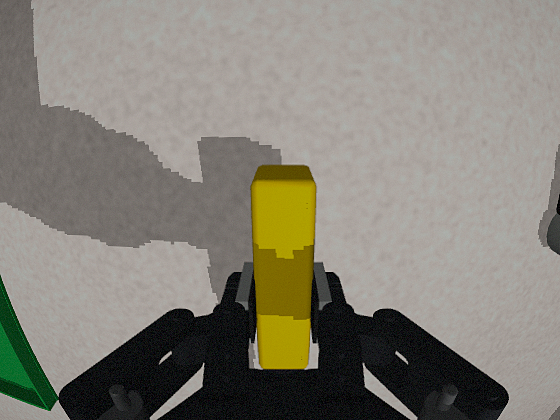

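```bash
python3 - <<'E'
from h import *
import pickle
w,a,c=pickle.load(open("p20.pkl","rb"))
print("hook tip",tri(a,(290,230.4),c,(190+395/5,180+164/5)))
for z in(0,5,10): print(plane(c,(190+107/5,180+271/5),z).round(1), plane(c,(190+110/5,180+270/5),z).round(1))
crop(a,310,215,60,40,12,"s20f")
E
```

```text
hook tip (array([513.78828972, -35.43147346,  19.48910374]), [1.3013994070574915, 1.3013994070576256])
[677.1 -56.3   0. ] [675.4 -56.2   0. ]
[678.2 -51.8   5. ] [676.5 -51.7   5. ]
[679.3 -47.2  10. ] [677.6 -47.1  10. ]
```

View pics/s20f.png

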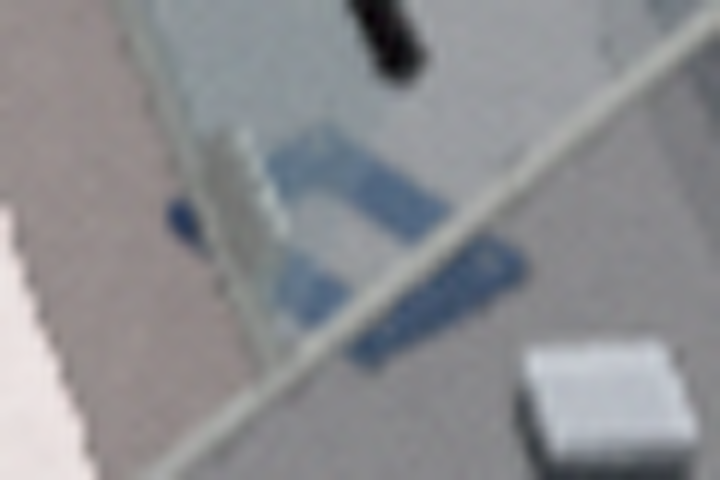

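Emit:
{"op": "drive_tool", "data": {"moves": [[[10, -1, 0], 0], [[32, -3, 0], 0], [[58, -6, 0], 0], [[84, -8, 0], 0], [[110, -11, 0], 0], [[136, -13.5, 0], 0], [[157, -15.5, 0], 0], [[167, -16.5, 0], 0]]}}

```text
time: 20.5
tool_pos: [546.0, -41.3, 24.6]
tcp_rot: [-180.0, 0.2, 175.0]
ft_force: [0.7, 0.2, -1.2]
finger_gap: 24.3
```

```bash
python3 - <<'E'
from h import *
import pickle
w=snap("wrist","w21");a=snap("side");crop(a,280,190,90,80,8,"s21");c=snap("scene");crop(c,180,190,90,80,8,"c21c")
pickle.dump((w,a,c),open("p21.pkl","wb"))
s=r.sense();print(s['time'],s['tool_pos'],s['tcp_rot'],s['finger_gap'],s['ft_force'])
p=s['tool_pos'];h=[p[0]+138.8,p[1]-11,p[2]-1];print(h,[proj(d,h) for d in(a,c)],[proj(d,[h[0],h[1],5]) for d in(a,c)])
E
```

```text
20.65 [543.25483594 -40.92678903  23.736921  ] [-1.79991677e+02  7.73476066e-02  1.74988164e+02] 24.882842461871444 [ 0.06962451 -0.39457863 -1.92274403]
[np.float64(682.0548359379761), np.float64(-51.92678903486184), np.float64(22.736920997586225)] [array([338.61772016, 230.34643252]), array([209.14255647, 230.18808111])] [array([338.23671821, 234.3800773 ]), array([210.01513953, 234.69523367])]
```

View pics/s21.png

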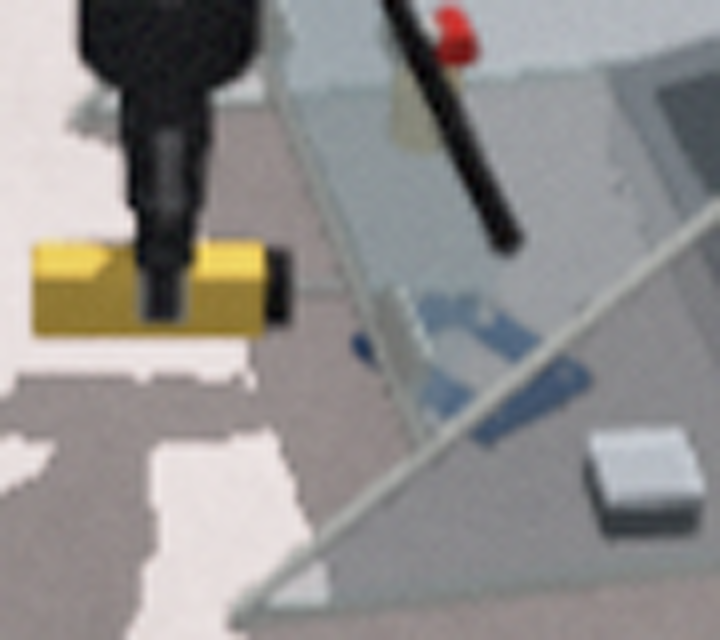

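View pics/c21c.png

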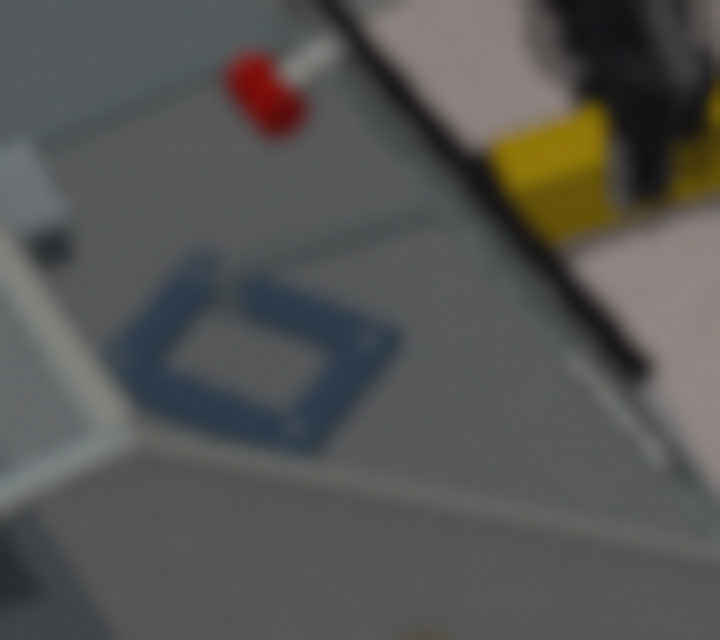

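View pics/w21.png

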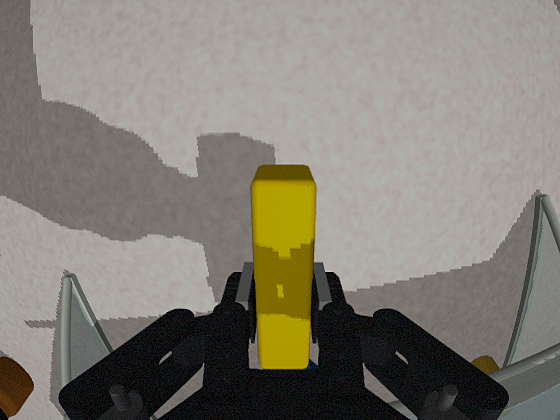

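The lowered hook should land near the window centre, at about crop (240,345). Lowering.

Emit:
{"op": "drive_tool", "data": {"moves": [[[0, 0, -3], 0], [[0, 0, -7], 0], [[0, 0, -11], 0], [[0, 0, -14], 0], [[0, 0, -17], 0], [[0, 0, -19], 0], [[0, 0, -20.5], 0], [[0, 0, -20.5], 0]]}}

```text
time: 21.32
tool_pos: [541.7, -41.0, 1.8]
tcp_rot: [180.0, -0.0, 175.0]
ft_force: [0.5, -0.6, -1.3]
finger_gap: 24.7
```

```bash
python3 - <<'E'
from h import *
import pickle
a=snap("side");crop(a,280,190,90,80,8,"s22");c=snap("scene");crop(c,180,190,90,80,8,"c22c")
s=r.sense();print(s['time'],s['tool_pos'],s['tcp_rot'],s['finger_gap'],s['ft_force'])
E
```

```text
21.4167 [542.07098561 -41.04816545   2.24283377] [-1.79997503e+02 -2.74035721e-03  1.74956933e+02] 24.744744155835566 [ 0.34604707  0.82149195 -2.25121322]
```

View pics/c22c.png

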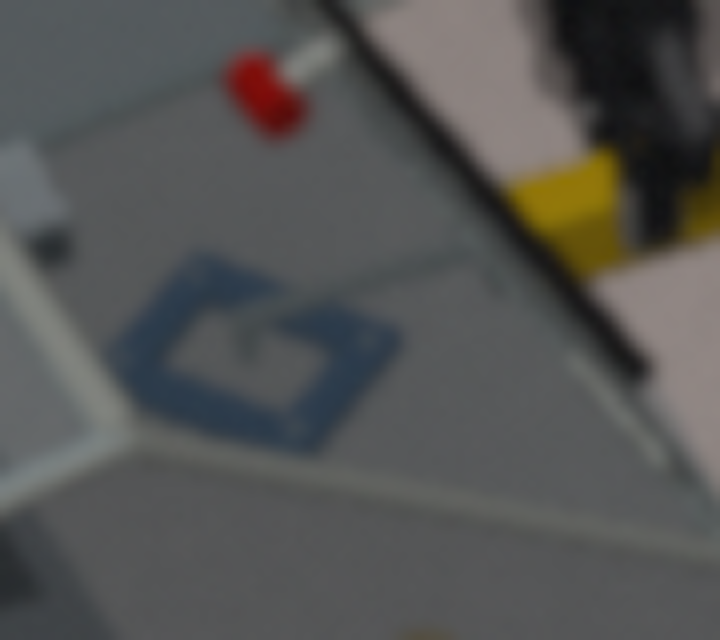

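View pics/s22.png

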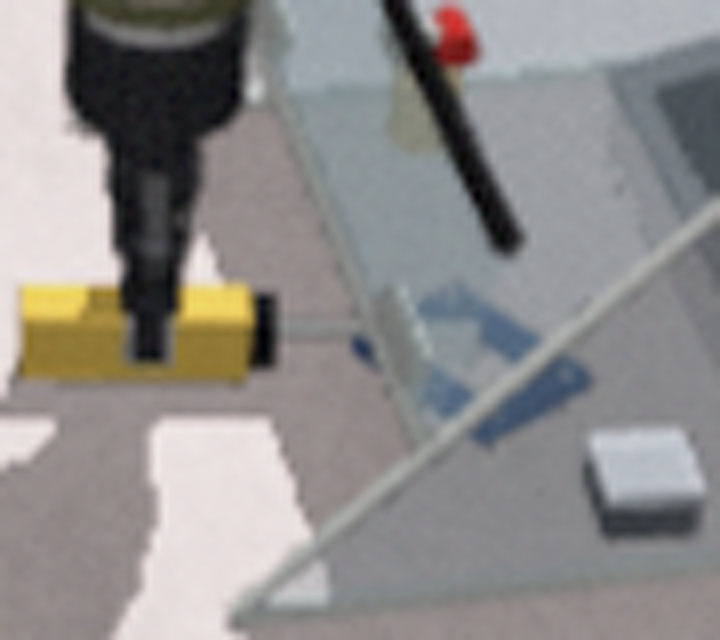

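The hook is in the window. Working out the pull path: hook to (430,−95), with the rod yawing about the hook.

```bash
python3 - <<'E'
import numpy as np
hk=[0,3,9,18,29,41,53,65,77, 90,103,116,129,142,155,168,181, 193,205,216,226,235,243,248,251]
yw=[-5]*9+[-8,-12,-16,-20,-24,-28,-32,-36]+[-40,-44,-48,-52,-56,-60,-63,-65]
P=[]
for x,y in zip(hk,yw):
    a=np.radians(y+.5);P.append([681-x-138.8*np.cos(a),-52-.171*x-138.8*np.sin(a)])
P=np.array(P)
for k in range(3):
    b=8*k
    print([[[round(float(P[b+i][0]-P[b][0]),1),round(float(P[b+i][1]-P[b][1]),1),0],yw[b+i]-yw[b]] for i in range(1,9)],P[b+8].round(1))
E
```

```text
[[[-3.0, -0.5, 0], 0], [[-9.0, -1.5, 0], 0], [[-18.0, -3.1, 0], 0], [[-29.0, -5.0, 0], 0], [[-41.0, -7.0, 0], 0], [[-53.0, -9.1, 0], 0], [[-65.0, -11.1, 0], 0], [[-77.0, -13.2, 0], 0]] [465.6 -54.3]
[[[-12.2, 5.0, 0], -3], [[-23.6, 12.3, 0], -7], [[-34.4, 19.5, 0], -11], [[-44.5, 26.6, 0], -15], [[-53.9, 33.3, 0], -19], [[-62.7, 39.9, 0], -23], [[-71.0, 46.1, 0], -27], [[-78.6, 51.9, 0], -31]] [387.   -2.3]
[[[-6.1, 5.6, 0], -4], [[-11.7, 10.8, 0], -8], [[-15.8, 15.7, 0], -12], [[-18.4, 20.3, 0], -16], [[-19.6, 24.6, 0], -20], [[-19.4, 28.4, 0], -24], [[-18.1, 31.1, 0], -27], [[-16.8, 32.7, 0], -29]] [370.2  30.4]
```

Emit:
{"op": "drive_tool", "data": {"moves": [[[-3, -0.5, 0], 0], [[-9, -1.5, 0], 0], [[-18, -3, 0], 0], [[-29, -5, 0], 0], [[-41, -7, 0], 0], [[-53, -9, 0], 0], [[-65, -11, 0], 0], [[-77, -13, 0], 0]]}}

```text
time: 22.08
tool_pos: [464.1, -54.2, 2.4]
tcp_rot: [-180.0, 0.0, 175.0]
ft_force: [0.5, 0.0, -1.2]
finger_gap: 24.6
```

```bash
python3 - <<'E'
from h import *
c=snap("scene");crop(c,180,180,100,90,8,"c23c")
s=r.sense();print(s['time'],s['tool_pos'],s['tcp_rot'],s['finger_gap'],s['ft_force'])
E
```

```text
22.1333 [461.62114613 -54.15918895   1.58376458] [-1.79996605e+02 -1.42993072e-01  1.74962390e+02] 25.041392132220924 [-0.40876563 -0.69529307 -2.62526353]
```

View pics/c23c.png

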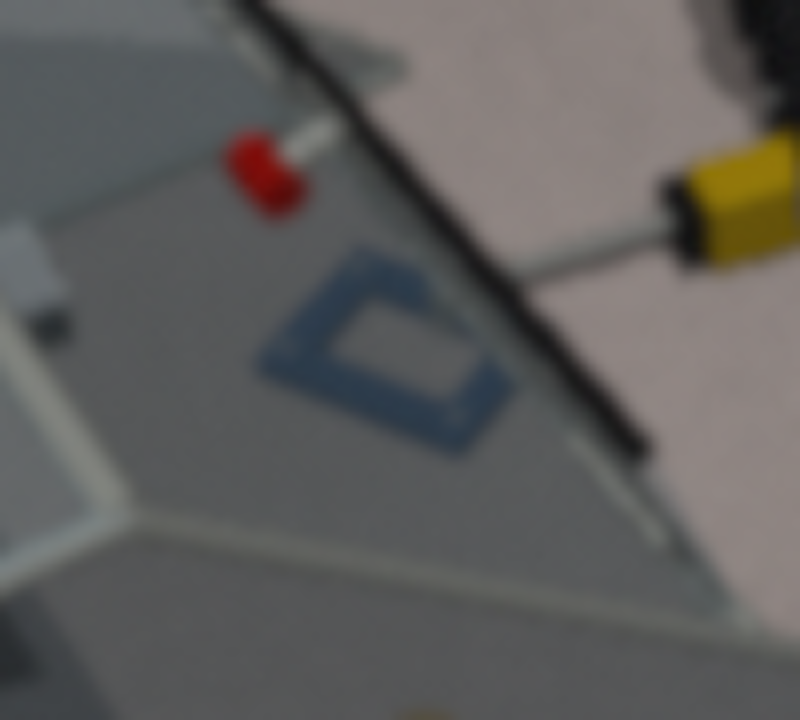

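The frame is following the hook. Continuing the pull.

Emit:
{"op": "drive_tool", "data": {"moves": [[[-12, 5, 0], -3], [[-23.5, 12.5, 0], -7], [[-34.5, 19.5, 0], -11], [[-44.5, 26.5, 0], -15], [[-54, 33.5, 0], -19], [[-62.5, 40, 0], -23], [[-71, 46, 0], -27], [[-78.5, 52, 0], -31]]}}

```text
time: 22.8
tool_pos: [386.1, -1.8, 2.3]
tcp_rot: [180.0, 0.0, 143.8]
ft_force: [0.8, 0.6, -1.3]
finger_gap: 24.4
```

Emit:
{"op": "drive_tool", "data": {"moves": [[[-6, 5.5, 0], -4], [[-11.5, 11, 0], -8], [[-16, 15.5, 0], -12], [[-18.5, 20.5, 0], -16], [[-19.5, 24.5, 0], -20], [[-19.5, 28.5, 0], -24], [[-18, 31, 0], -27], [[-17, 32.5, 0], -29]]}}

```text
time: 23.47
tool_pos: [369.6, 30.7, 2.4]
tcp_rot: [180.0, 0.0, 114.8]
ft_force: [1.1, 0.5, -1.3]
finger_gap: 24.6
```

```bash
python3 - <<'E'
from h import *
import pickle
a=snap("side");c=snap("scene","c24");w=snap("wrist","w24");crop(a,180,160,180,120,4.4,"s24")
pickle.dump((w,a,c),open("p24.pkl","wb"))
s=r.sense();print(s['time'],s['tool_pos'],s['tcp_rot'],s['finger_gap'],s['ft_force'])
E
```

```text
23.6167 [369.38253791  30.51510755   2.25617896] [1.79997437e+02 4.33375933e-03 1.15025783e+02] 24.472328819335978 [-0.25072896  0.83218585 -1.45451129]
```

View pics/c24.png

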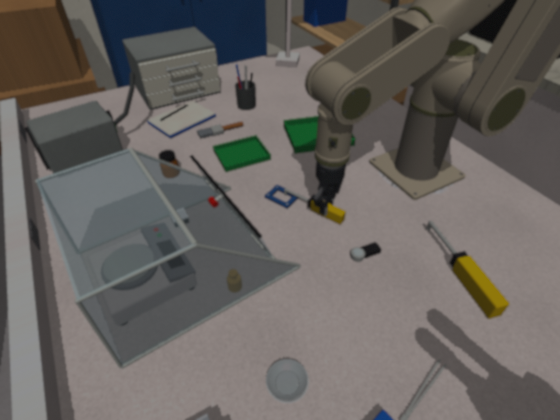

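View pics/s24.png

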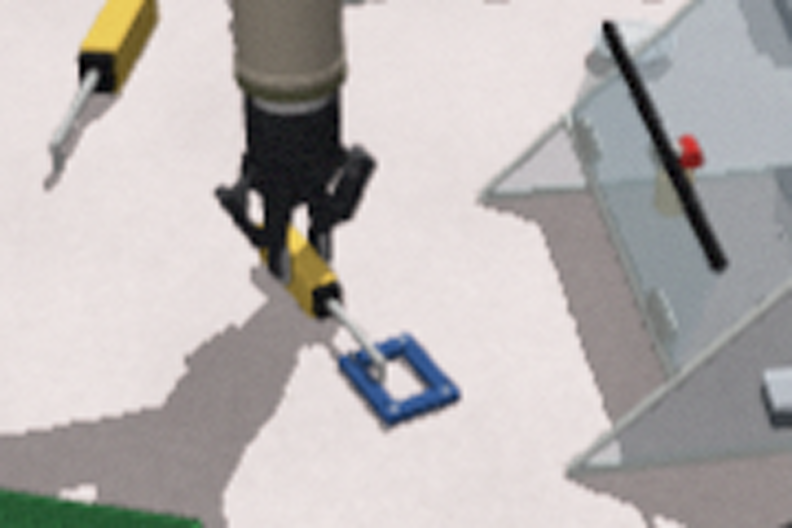

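The frame lies fully on the open bench, clear of the guard nose. I'll lift the hook out and carry the rod back to its place.

Emit:
{"op": "drive_tool", "data": {"moves": [[[1.5, 0, 0], 0], [[3, 0, 0], 0], [[3, 0, 6], 0], [[3, 0, 14], 0], [[3, 0, 26], 0], [[3, 0, 42], 0], [[3, 0, 60], 0], [[3, 0, 80], 0]]}}

```text
time: 24.28
tool_pos: [372.1, 30.4, 83.4]
tcp_rot: [-180.0, -0.0, 115.0]
ft_force: [0.8, 0.1, -2.3]
finger_gap: 24.6
```

Emit:
{"op": "drive_tool", "data": {"moves": [[[4, 15, 2], 6], [[12, 48, 2], 13], [[21, 84, 2], 20], [[30, 120, 2], 27], [[39, 156, 2], 34], [[48, 192, 2], 41], [[57, 228, 2], 48], [[65, 260, 2], 55]]}}

```text
time: 24.95
tool_pos: [438.0, 293.0, 85.2]
tcp_rot: [180.0, 0.0, 170.3]
ft_force: [-0.2, -0.1, -0.7]
finger_gap: 24.7
```

Emit:
{"op": "drive_tool", "data": {"moves": [[[5, 20, 0], 7], [[7, 34, -6], 14], [[8, 40, -16], 17.5], [[8, 40, -30], 17.5], [[8, 40, -45], 17.5], [[8, 40, -58], 17.5], [[8, 40, -68], 17.5], [[8, 40, -72], 17.5]]}}

```text
time: 25.62
tool_pos: [444.6, 329.8, 10.7]
tcp_rot: [-179.9, -0.1, -172.6]
ft_force: [-0.6, -0.0, -1.8]
finger_gap: 24.5
```

```bash
python3 - <<'E'
from h import *
import pickle
a=snap("side");c=snap("scene","c25");w=snap("wrist","w25");crop(a,180,120,180,140,4.4,"s25")
pickle.dump((w,a,c),open("p25.pkl","wb"))
s=r.sense();print(s['time'],s['tool_pos'],s['tcp_rot'],s['finger_gap'],s['ft_force'])
for d in (c,a):
    m=mask(d,(98,120,60),(125,255,255))
    if d['n']=='scene': m[:170]=0;m[230:]=0;m[:,:240]=0;m[:,330:]=0
    else: m[:210]=0;m[280:]=0;m[:,:230]=0;m[:,310:]=0
    p=np.array([plane(d,(x,y),8)[:2] for y,x in np.argwhere(m>0)],np.float32)
    print(d['n'],len(p),cv2.minAreaRect(p),p.mean(0))
crop(c,240,170,90,60,8,"c25c");crop(a,240,220,70,50,10,"s25c")
E
```

```text
25.7667 [445.5959749  330.33635072  12.3764452 ] [-1.79991566e+02 -1.83831216e-02 -1.72554953e+02] 24.730407958569213 [-1.15250701  0.11450652 -1.18764363]
scene 158 ((441.21868896484375, -91.34907531738281), (56.94281005859375, 77.39521026611328), 24.78966522216797) [441.6833   -91.984085]
side 182 ((441.63482666015625, -99.36372375488281), (62.719688415527344, 84.81354522705078), 25.058170318603516) [ 441.45578 -100.03872]
```

View pics/s25.png

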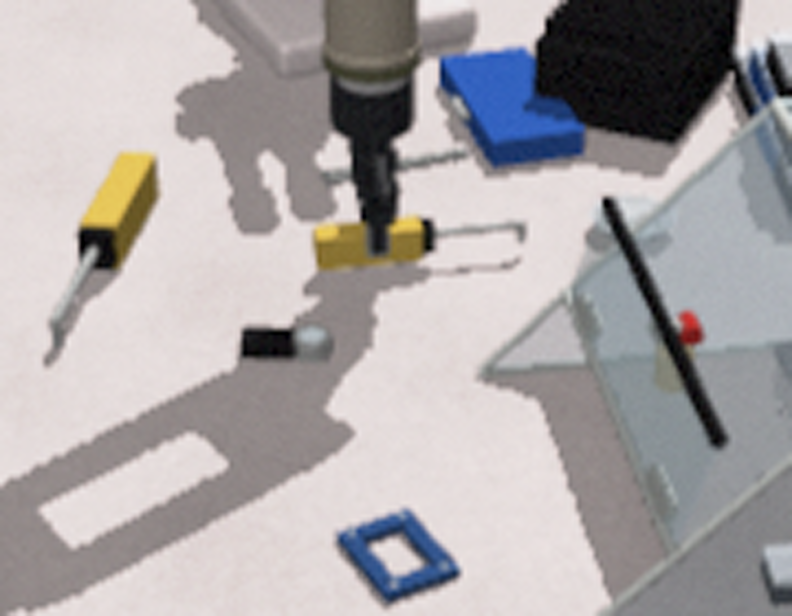

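View pics/c25.png

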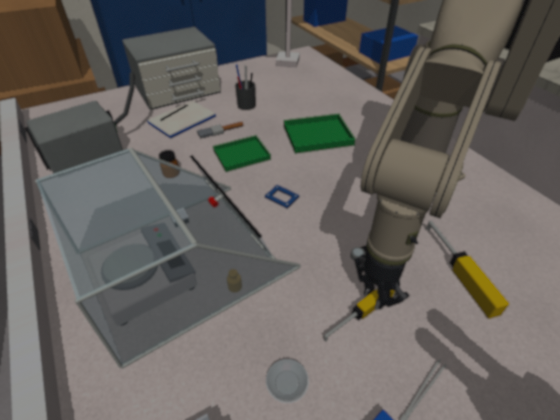

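Emit:
{"op": "drive_tool", "data": {"moves": [[[0, 0, -3], 0], [[0, 0, -6], 0], [[0, 0, -9], 0], [[0, 0, -11], 0], [[0, 0, -12], 0], [[0, 0, -12.5], 0], [[0, 0, -12.5], 0], [[0, 0, -12.5], 0]]}}

```text
time: 26.43
tool_pos: [445.6, 330.5, -0.0]
tcp_rot: [-180.0, 0.0, -172.5]
ft_force: [-2.4, -1.4, 2.1]
finger_gap: 25.0
```

Emit:
{"op": "drive_tool", "data": {"moves": [[[0, 0, 0], 0], [[0, 0, 0], 0], [[0, 0, 0], 0], [[0, 0, 0], 0], [[0, 0, 0], 0], [[0, 0, 0], 0], [[0, 0, 0], 0], [[0, 0, 3], 0]], "fingers": 52, "squeeze": 40}}

```text
time: 27.1
tool_pos: [445.1, 330.2, 2.2]
tcp_rot: [-180.0, -0.1, -172.5]
ft_force: [0.7, -0.8, -0.2]
finger_gap: 51.9
```

Emit:
{"op": "drive_tool", "data": {"moves": [[[0, 0, 10], 0], [[0, 0, 26], 0], [[0, 0, 46], 0], [[0, 0, 68], 0], [[0, 0, 90], 0], [[0, 0, 110], 0], [[0, -20, 120], 0], [[0, -50, 125], 0]]}}

```text
time: 27.77
tool_pos: [447.0, 282.5, 131.6]
tcp_rot: [179.9, 0.3, -172.4]
ft_force: [0.4, -0.1, -0.3]
finger_gap: 52.0
```

```bash
python3 - <<'E'
from h import *
a=snap("side");c=snap("scene","c26");crop(a,180,120,180,140,4.4,"s26");crop(c,300,230,140,130,5,"c26c")
s=r.sense();print(s['time'],s['tool_pos'],s['tcp_rot'],s['finger_gap'],s['ft_force'])
for d in(c,a):
    m=mask(d,(20,150,80),(32,255,255));m=cv2.morphologyEx(m,cv2.MORPH_CLOSE,np.ones((3,3)))
    for k in cv2.findContours(m,cv2.RETR_EXTERNAL,cv2.CHAIN_APPROX_NONE)[0]:
        if cv2.contourArea(k)>80:
            p=np.array([plane(d,q[0],18)[:2] for q in k],np.float32);print(d['n'],"yel",cv2.minAreaRect(p))
E
```

```text
27.8667 [446.71407812 278.33434902 130.25434846] [-1.79978958e+02  1.69444081e-01 -1.72630254e+02] 51.862787920465294 [-0.68161929  0.74729635  1.24077011]
scene yel ((435.9051513671875, 328.579345703125), (109.03436279296875, 32.74346923828125), 7.868743419647217)
scene yel ((184.89028930664062, 415.2645568847656), (167.27310180664062, 58.69184112548828), 66.97402954101562)
side yel ((442.56463623046875, 327.959228515625), (104.4878158569336, 65.65120697021484), 7.489316940307617)
side yel ((206.2246551513672, 434.2481689453125), (190.04693603515625, 52.24020004272461), 77.94207000732422)
```

View pics/s26.png

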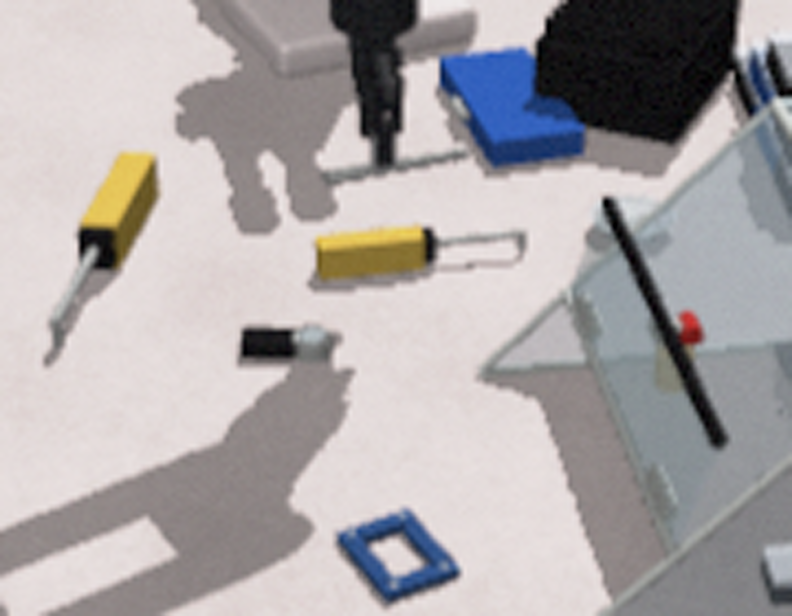

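The rod stands back within 1–2 mm of where it was. Next: hover over the frame.

Emit:
{"op": "drive_tool", "data": {"moves": [[[-1, -14, 0], -6], [[-4, -50, 0], -13], [[-6, -88, 0], -20], [[-9, -127, 0], -27], [[-11, -166, 0], -34], [[-14, -205, 0], -41], [[-17, -244, 0], -48], [[-19, -280, 0], -55]], "fingers": 36}}

```text
time: 28.53
tool_pos: [426.2, -1.1, 128.5]
tcp_rot: [180.0, 0.0, 132.1]
ft_force: [0.8, -0.3, -0.5]
finger_gap: 36.1
```

Emit:
{"op": "drive_tool", "data": {"moves": [[[-2, -34, 0], -7], [[-4, -64, -4], -14], [[-6, -88, -8], -17.5], [[-7, -102, -14], -17.5], [[-7, -106, -20], -17.5], [[-7, -106, -20], -17.5], [[-7, -106, -20], -17.5], [[-7, -106, -20], -17.5]]}}

```text
time: 29.2
tool_pos: [419.8, -104.5, 108.0]
tcp_rot: [180.0, -0.0, 115.0]
ft_force: [-0.2, -0.6, 0.6]
finger_gap: 36.0
```

```bash
python3 - <<'E'
from h import *
import pickle
w=snap("wrist","w27");a=snap("side");c=snap("scene");crop(a,230,200,90,70,8,"s27")
pickle.dump((w,a,c),open("p27.pkl","wb"))
s=r.sense();print(s['time'],s['tool_pos'],s['tcp_rot'],s['finger_gap'],s['ft_force'])
m=mask(w,(98,100,40),(125,255,255))
ks=[k for k in cv2.findContours(m,cv2.RETR_EXTERNAL,cv2.CHAIN_APPROX_NONE)[0] if cv2.contourArea(k)>200]
for k in ks:
    p=np.array([plane(w,q[0],9)[:2] for q in k],np.float32);print(cv2.boundingRect(k),cv2.minAreaRect(p))
E
```

```text
29.35 [ 419.95033817 -104.70496716  108.13938494] [1.79972399e+02 1.62529949e-02 1.15048548e+02] 36.133305138944905 [-0.15301523 -0.40999874  1.03135525]
(274, 157, 79, 96) ((441.7091979980469, -95.4366455078125), (63.21489334106445, 83.69116973876953), 24.803495407104492)
```

View pics/w27.png

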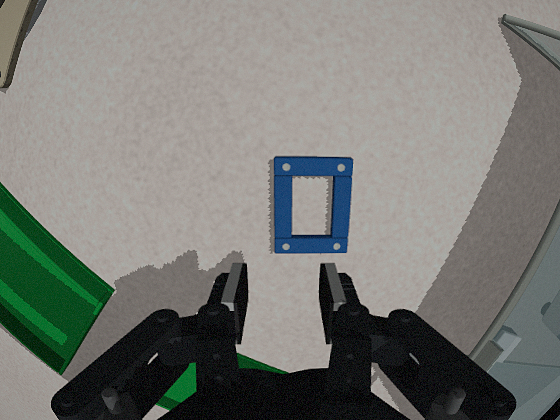

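View pics/s27.png

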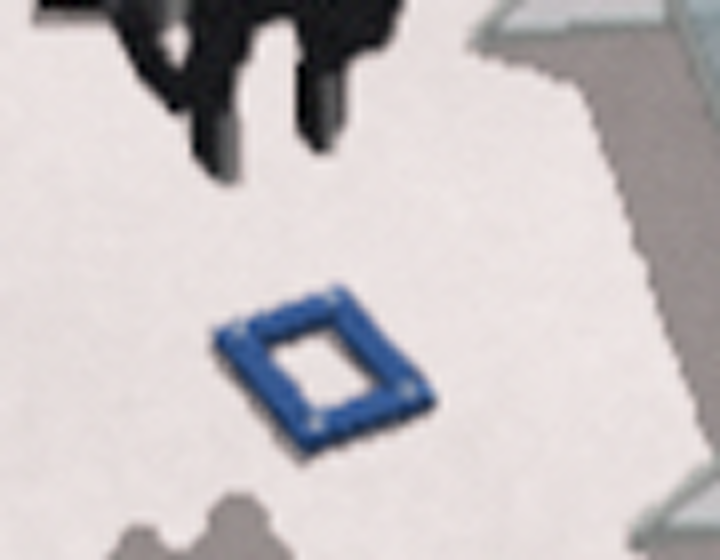

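```bash
python3 - <<'E'
from h import *
import pickle
w,a,c=pickle.load(open("p27.pkl","rb"))
o=np.array(a["xyz"])
for px,ys in(((257.75,222.9),(-120,-115,-110)),((270.25,218.75),(-99,-94,-89))):
    v=ray(a,px)
    for y in ys: print(px,(o+v*(y-o[1])/v[1]).round(1))
crop(c,250,150,120,90,6,"c27")
E
```

```text
(257.75, 222.9) [ 402.6 -120.   121. ]
(257.75, 222.9) [ 402.7 -115.   117.2]
(257.75, 222.9) [ 402.8 -110.   113.5]
(270.25, 218.75) [443.7 -99.  119.8]
(270.25, 218.75) [443.9 -94.  116.1]
(270.25, 218.75) [444.2 -89.  112.4]
```

Emit:
{"op": "drive_tool", "data": {"moves": [[[-0.5, -1, -12], 0], [[-0.5, -1, -30], 0], [[-0.5, -1, -48], 0], [[-0.5, -1, -64], 0], [[-0.5, -1, -78], 0], [[-0.5, -1, -86], 0], [[-0.5, -1, -90], 0], [[-0.5, -1, -90], 0]]}}

```text
time: 30.02
tool_pos: [418.7, -106.0, 17.2]
tcp_rot: [-179.9, -0.1, 115.0]
ft_force: [-0.5, 0.3, 1.3]
finger_gap: 35.9
```

```bash
python3 - <<'E'
from h import *
import pickle
w=snap("wrist","w28");a=snap("side");crop(a,230,200,90,70,8,"s28");crop(w,180,140,220,170,3.5,"w28c");c=snap("scene");crop(c,250,150,120,90,6,"c28")
s=r.sense();print(s['time'],s['tool_pos'],s['tcp_rot'],s['finger_gap'],s['ft_force'])
E
```

```text
30.1667 [ 419.87894443 -106.71645215   18.73388563] [1.79940850e+02 6.44620330e-02 1.14969008e+02] 36.09568745857513 [-0.89272782 -0.37485143 -1.10116436]
```

View pics/w28c.png

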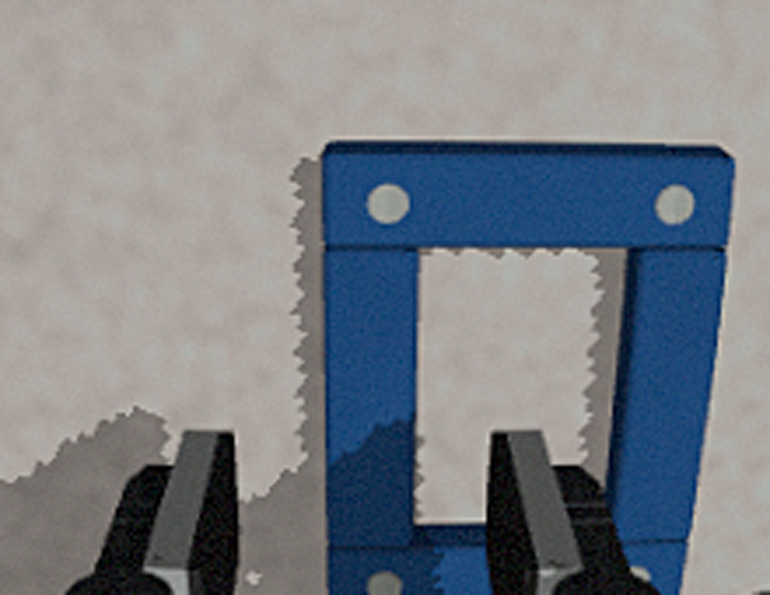

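View pics/s28.png

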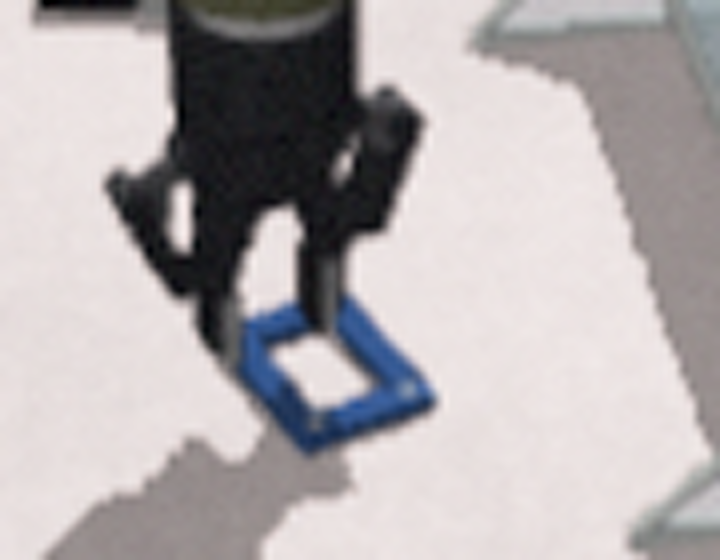

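View pics/c28.png

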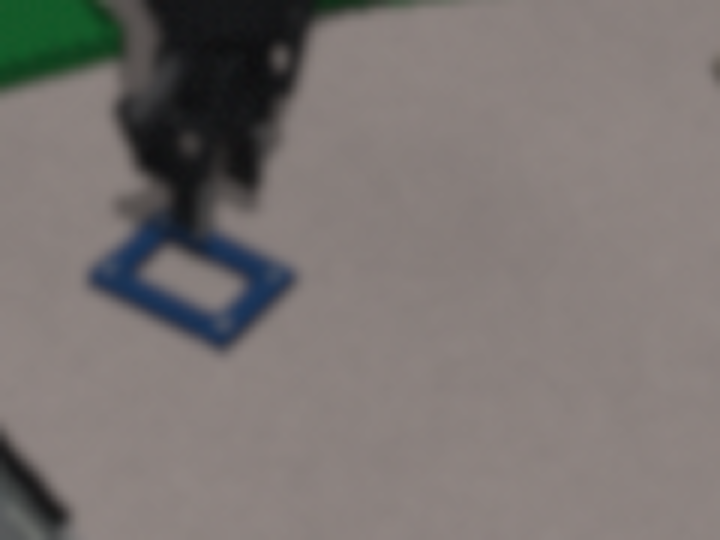

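Emit:
{"op": "drive_tool", "data": {"moves": [[[0, 0.5, -5], 0], [[0, 1, -10], 0], [[0, 1, -14], 0], [[0, 1, -16], 0], [[0, 1, -18], 0], [[0, 1, -18.5], 0], [[0, 1, -18.5], 0], [[0, 1, -18.5], 0]]}}

```text
time: 30.83
tool_pos: [419.2, -105.5, -0.7]
tcp_rot: [180.0, 0.0, 115.0]
ft_force: [-0.0, 0.1, 0.5]
finger_gap: 36.2
```

```bash
python3 - <<'E'
from h import *
w=snap("wrist","w29");a=snap("side");crop(a,230,200,90,70,8,"s29");crop(w,180,140,220,170,3.5,"w29c")
s=r.sense();print(s['time'],s['tool_pos'],s['tcp_rot'],s['finger_gap'],s['ft_force'])
E
```

```text
30.9333 [ 419.23853614 -105.58563923   -0.57490686] [1.79988011e+02 1.24269344e-02 1.14955229e+02] 36.066205637646 [0.46520168 0.03490805 0.577986  ]
```

View pics/w29c.png

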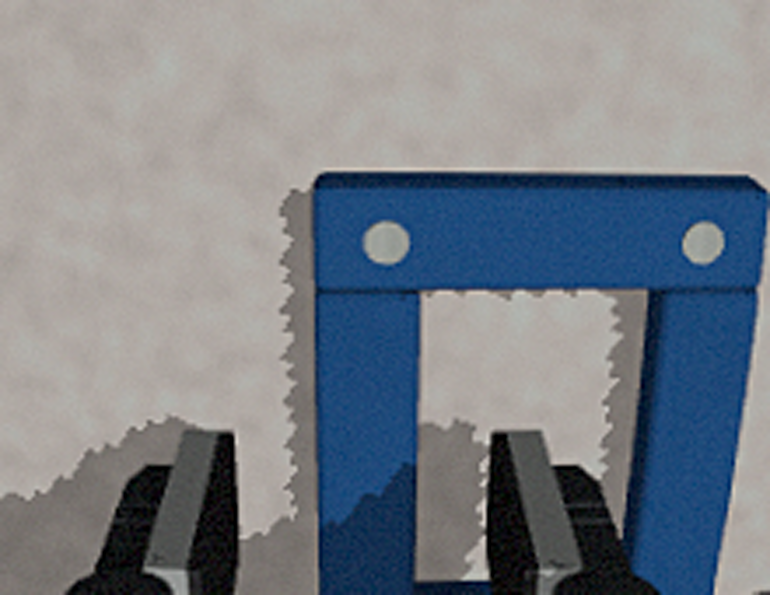

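View pics/s29.png

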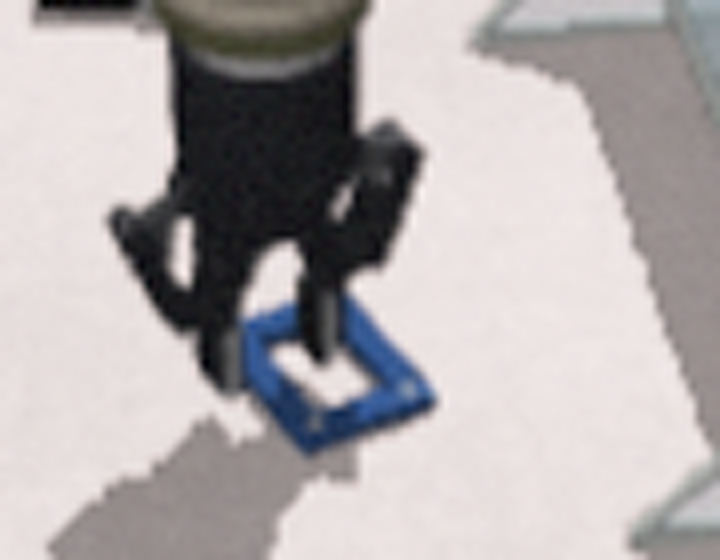

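Emit:
{"op": "drive_tool", "data": {"moves": [[[0, 0, 0], 0], [[0, 0, 0], 0], [[0, 0, 0], 0], [[0, 0, 0], 0], [[0, 0, 0], 0], [[0, 0, 0], 0], [[0, 0, 0], 0], [[0, 0, 0], 0]], "fingers": 5, "squeeze": 45}}

```text
time: 31.6
tool_pos: [419.1, -105.5, -0.8]
tcp_rot: [-180.0, -0.0, 115.0]
ft_force: [-0.2, -0.5, -0.3]
finger_gap: 5.1
```

```bash
python3 - <<'E'
from h import *
w=snap("wrist","w30");a=snap("side");crop(a,230,200,90,70,8,"s30");crop(w,180,140,220,170,3.5,"w30c")
s=r.sense();print(s['time'],s['tool_pos'],s['tcp_rot'],s['finger_gap'],s['ft_force'])
E
```

```text
31.7 [ 419.08299596 -105.49208857   -0.74128762] [ 1.79999029e+02 -6.51501863e-04  1.14956900e+02] 4.828346120094494 [-0.11054855  0.58058669 -0.24588543]
```

View pics/w30c.png

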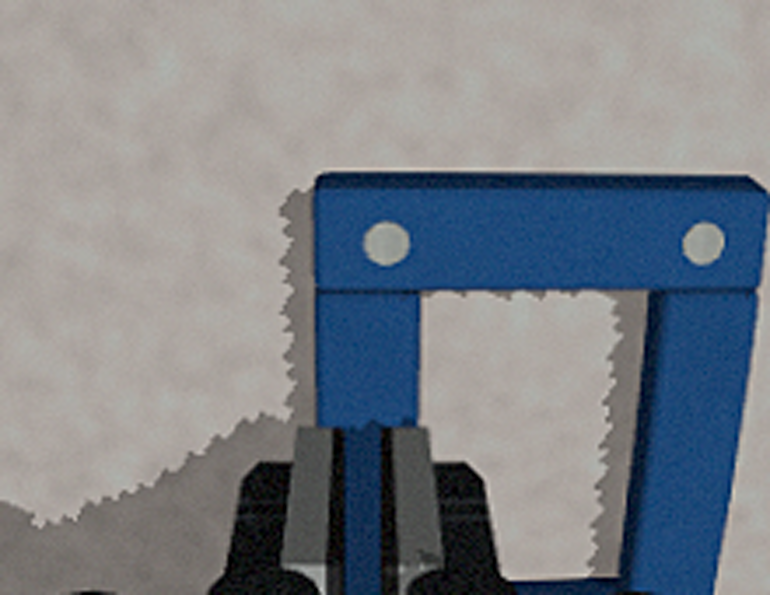

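View pics/s30.png

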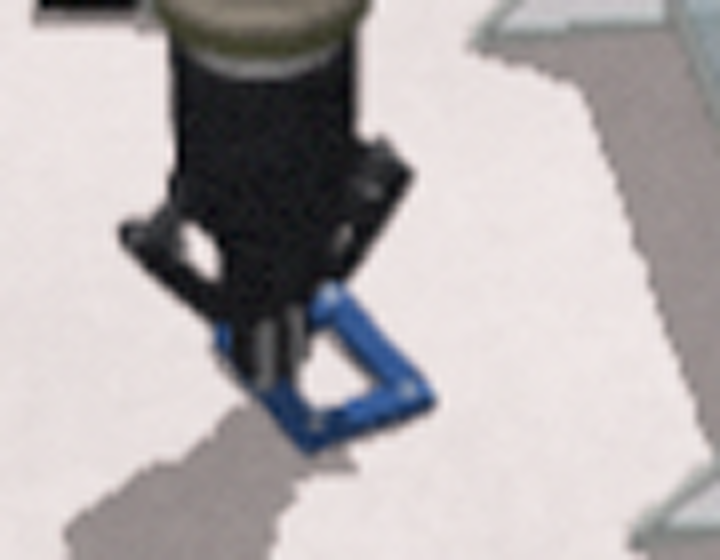

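The jaws closed just above the bar, so the tips are still over 10 mm high. I'll open, go 10 mm lower and close again.

Emit:
{"op": "drive_tool", "data": {"moves": [[[0, 0, 0], 0], [[0, 0, 0], 0], [[0, 0, 0], 0], [[0, 0, 0], 0], [[0, 0, -3], 0], [[0, 0, -6], 0], [[0, 0, -8], 0], [[0, 0, -9.5], 0]], "fingers": 36}}

```text
time: 32.37
tool_pos: [418.7, -105.4, -10.8]
tcp_rot: [-180.0, -0.0, 115.0]
ft_force: [0.1, -1.0, 0.4]
finger_gap: 36.2
```

Emit:
{"op": "drive_tool", "data": {"moves": [[[0, 0, 0], 0], [[0, 0, 0], 0], [[0, 0, 0], 0], [[0, 0, 0], 0], [[0, 0, 0], 0], [[0, 0, 0], 0], [[0, 0, 0], 0], [[0, 0, 0], 0]], "fingers": 5, "squeeze": 45}}

```text
time: 33.03
tool_pos: [419.1, -105.5, -10.2]
tcp_rot: [180.0, 0.0, 115.0]
ft_force: [0.3, -0.8, -0.5]
finger_gap: 13.4
```

```bash
python3 - <<'E'
from h import *
w=snap("wrist","w31");a=snap("side");crop(a,230,200,90,70,8,"s31");crop(w,180,140,220,170,3.5,"w31c")
s=r.sense();print(s['time'],s['tool_pos'],s['tcp_rot'],s['finger_gap'],s['ft_force'])
E
```

```text
33.1333 [ 419.05727445 -105.4890917   -10.26573368] [ 1.79998715e+02 -1.75576968e-03  1.14954392e+02] 13.281177088010418 [ 0.37878295  0.05005041 -0.75547887]
```

View pics/w31c.png

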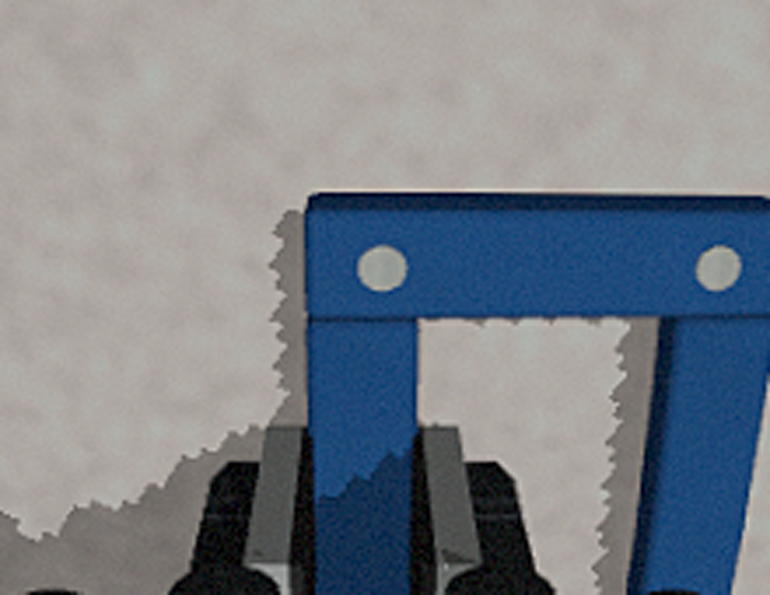

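View pics/s31.png

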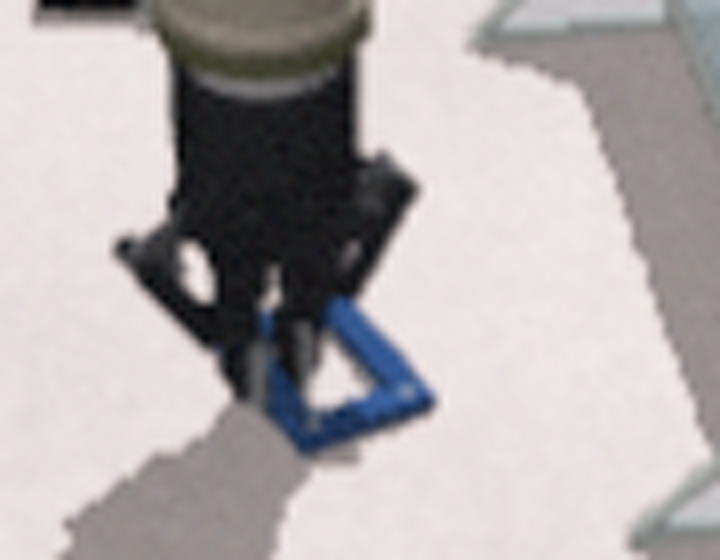

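Emit:
{"op": "drive_tool", "data": {"moves": [[[0, 0, 1], 0], [[0, 0, 3], 0], [[0, 0, 6], 0], [[0, 0, 10], 0], [[0, 0, 15], 0], [[0, 0, 20], 0], [[0, 0, 24], 0], [[0, 0, 25], 0]]}}

```text
time: 33.8
tool_pos: [419.9, -105.8, 15.9]
tcp_rot: [179.9, 0.1, 115.0]
ft_force: [-0.1, -0.6, -0.6]
finger_gap: 13.2
```

```bash
python3 - <<'E'
from h import *
w=snap("wrist","w32");a=snap("side");crop(a,230,200,90,70,8,"s32");crop(w,180,140,220,170,3.5,"w32c")
s=r.sense();print(s['time'],s['tool_pos'],s['tcp_rot'],s['finger_gap'],s['ft_force'])
E
```

```text
33.9 [ 419.49246187 -105.67969155   15.27554955] [1.79958370e+02 4.55158209e-02 1.14955732e+02] 13.451269411586352 [-0.24407656 -0.47330147 -2.01274714]
```

View pics/w32c.png

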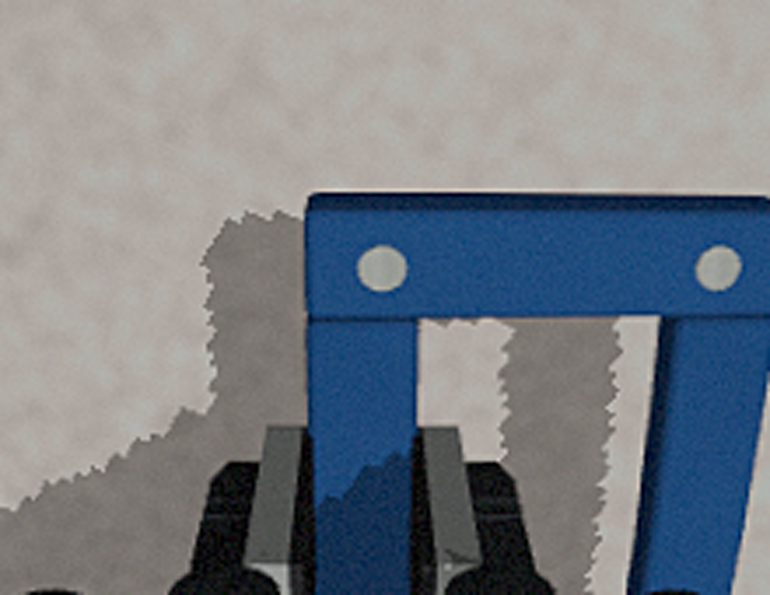

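View pics/s32.png

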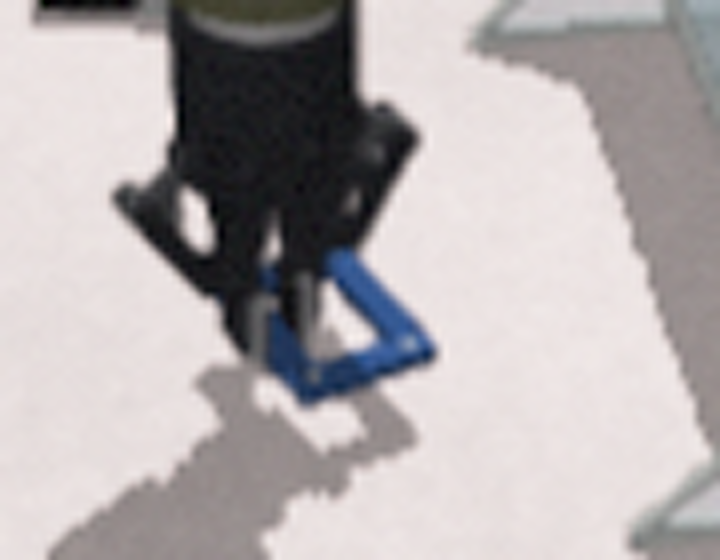

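The frame is held level. Carrying it over to the small green tray.

Emit:
{"op": "drive_tool", "data": {"moves": [[[0, -3, 18], -2], [[1, -15, 40], -5], [[3, -45, 55], -9], [[5, -80, 60], -14], [[7, -120, 60], -19], [[9, -160, 60], -24], [[11, -198, 60], -28], [[12.5, -230, 60], -29.3]]}}

```text
time: 34.57
tool_pos: [431.2, -338.1, 74.5]
tcp_rot: [180.0, 0.0, 85.4]
ft_force: [-0.2, 0.5, -1.6]
finger_gap: 13.3
```

Emit:
{"op": "drive_tool", "data": {"moves": [[[0, -8, 0], 0], [[0, -8.5, 0], 0], [[0, -8.5, 0], 0], [[0, -8.5, 0], 0], [[0, -8.5, 0], 0], [[0, -8.5, 0], 0], [[0, -8.5, 0], 0], [[0, -8.5, 0], 0]]}}

```text
time: 35.23
tool_pos: [431.8, -343.4, 74.9]
tcp_rot: [180.0, 0.0, 85.7]
ft_force: [-0.9, -0.8, -1.6]
finger_gap: 13.4
```

```bash
python3 - <<'E'
from h import *
import pickle
w=snap("wrist","w33");a=snap("side");crop(a,230,240,120,90,6,"s33");c=snap("scene");crop(c,190,110,120,80,6,"c33")
pickle.dump((w,a,c),open("p33.pkl","wb"))
s=r.sense();print(s['time'],s['tool_pos'],s['tcp_rot'],s['finger_gap'],s['ft_force'])
E
```

```text
35.3833 [ 431.68539902 -343.79448387   74.85201482] [1.79992012e+02 5.64750892e-03 8.56797176e+01] 13.40560759982903 [ 0.20061814  0.10060002 -1.00578926]
```

View pics/w33.png

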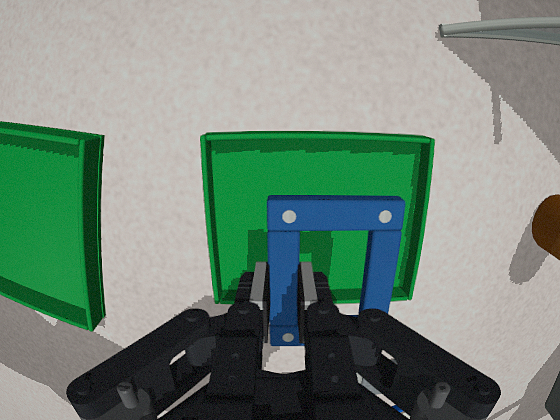

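View pics/s33.png

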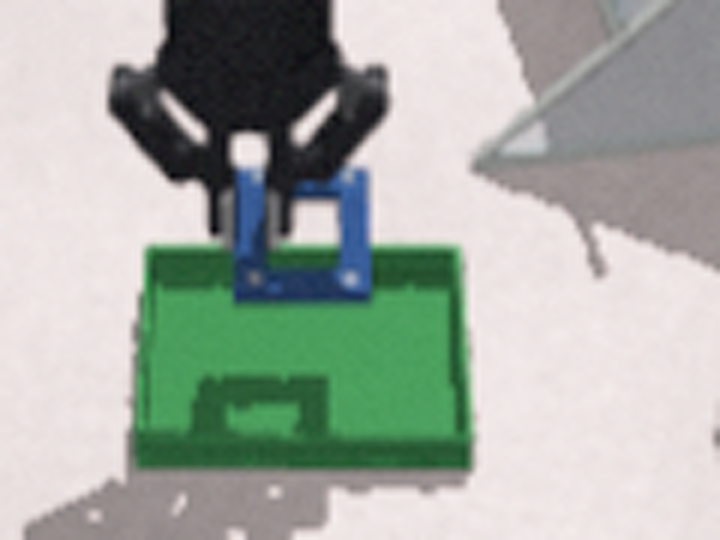

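View pics/c33.png

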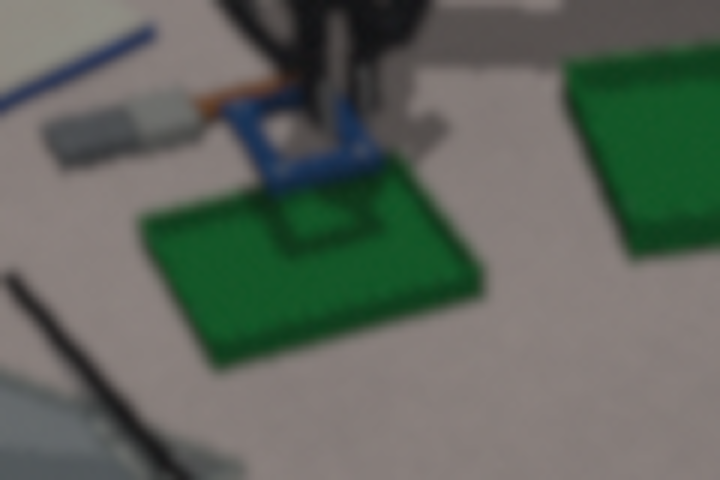

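```bash
python3 - <<'E'
from h import *
import pickle
w,a,c=pickle.load(open("p33.pkl","rb"))
q=[plane(w,u,22)[:2] for u in((203,134),(433,138),(413,299))];print([x.round(1) for x in q],"centre",((q[0]+q[2])/2).round(1))
f=[plane(w,u,95)[:2] for u in((268,197),(404,197))];print([x.round(1) for x in f])
for z in (95,):
  p=[plane(a,(230+x/6,240+y/6),z).round(1)[:2] for x,y in((235,293),(370,295))];print(p)
E
```

```text
[array([ 385.3, -275.9]), array([ 540.1, -287.4]), array([ 533.8, -416.4])] centre [ 459.6 -346.1]
[array([ 429.2, -301. ]), array([ 490.8, -305.3])]
[array([ 423.4, -389.2]), array([ 485. , -394.9])]
```

Emit:
{"op": "drive_tool", "data": {"moves": [[[1, 1, -6], 0], [[2, 1, -18], 0], [[2, 1, -32], 0], [[2, 1, -46], 0], [[2, 1, -58], 0], [[2, 1, -66], 0], [[2, 1, -70], 0], [[2, 1, -71], 0]]}}

```text
time: 36.05
tool_pos: [433.0, -342.4, 2.4]
tcp_rot: [-179.9, -0.1, 85.7]
ft_force: [0.3, -0.6, -0.7]
finger_gap: 13.4
```

Emit:
{"op": "drive_tool", "data": {"moves": [[[0, 0, -1.5], 0], [[0, 0, -3], 0], [[0, 0, -4.5], 0], [[0, 0, -6], 0], [[0, 0, -7], 0], [[0, 0, -8], 0], [[0, 0, -8.5], 0], [[0, 0, -8.5], 0]]}}

```text
time: 36.72
tool_pos: [433.5, -342.9, -4.9]
tcp_rot: [-180.0, -0.0, 85.7]
ft_force: [-0.3, 0.4, -1.4]
finger_gap: 13.6
```

```bash
python3 - <<'E'
from h import *
w=snap("wrist","w34");a=snap("side");crop(a,230,240,120,90,6,"s34")
s=r.sense();print(s['time'],s['tool_pos'],s['tcp_rot'],s['finger_gap'],s['ft_force'])
E
```

```text
36.8167 [ 433.59543304 -343.03144991   -4.71239627] [1.79997879e+02 2.46752346e-03 8.56578590e+01] 13.557860302095262 [-0.22691442  0.15912413 -1.731791  ]
```

View pics/w34.png

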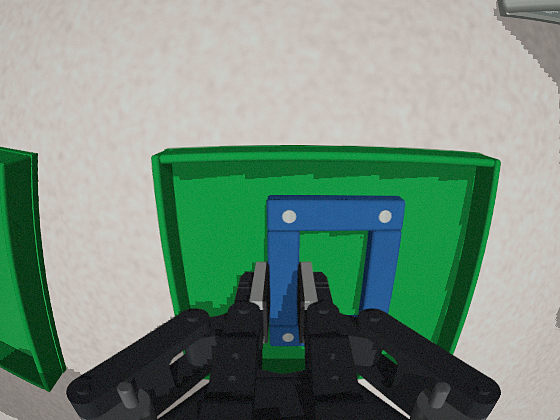

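View pics/s34.png

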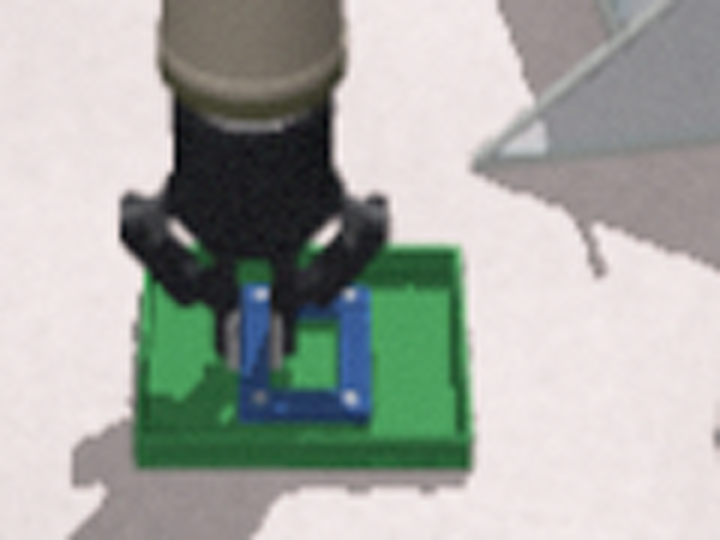

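Emit:
{"op": "drive_tool", "data": {"moves": [[[0, 0, -0.3], 0], [[0, 0, -0.6], 0], [[0, 0, -0.9], 0], [[0, 0, -1.2], 0], [[0, 0, -1.5], 0], [[0, 0, -1.7], 0], [[0, 0, -1.7], 0], [[0, 0, -1.7], 0]]}}

```text
time: 37.48
tool_pos: [433.6, -343.0, -6.3]
tcp_rot: [-180.0, 0.0, 85.7]
ft_force: [-2.0, 0.9, 2.4]
finger_gap: 13.3
```

Emit:
{"op": "drive_tool", "data": {"moves": [[[0, 0, 0], 0], [[0, 0, 0], 0], [[0, 0, 0], 0], [[0, 0, 0], 0], [[0, 0, 0], 0], [[0, 0, 0], 0], [[0, 0, 0], 0], [[0, 0, 0], 0]], "fingers": 30}}

```text
time: 38.15
tool_pos: [433.6, -343.0, -6.5]
tcp_rot: [180.0, 0.0, 85.7]
ft_force: [-0.2, -0.3, -0.2]
finger_gap: 30.2
```

Emit:
{"op": "drive_tool", "data": {"moves": [[[0, 0, 3], 0], [[0, 0, 10], 0], [[0, 0, 22], 0], [[0, 0, 40], 0], [[0, 0, 62], 0], [[0, 0, 88], 0], [[0, 0, 110], 0], [[0, 0, 125], 0]]}}

```text
time: 38.82
tool_pos: [434.7, -344.1, 122.9]
tcp_rot: [179.8, 0.2, 85.7]
ft_force: [0.1, -0.3, 0.4]
finger_gap: 30.0
```

```bash
python3 - <<'E'
from h import *
w=snap("wrist","w35");a=snap("side","s35");crop(a,180,130,260,200,3,"s35c");c=snap("scene","c35");crop(c,30,100,280,260,2.3,"c35c")
s=r.sense();print(s['time'],s['tool_pos'],s['tcp_rot'],s['finger_gap'],s['ft_force'])
E
```

```text
38.9667 [ 434.84023625 -344.19965457  121.46629186] [179.78047321   0.18031599  85.66052227] 30.25611133013484 [ 0.03634578 -0.16924608 -0.33849422]
```

View pics/w35.png

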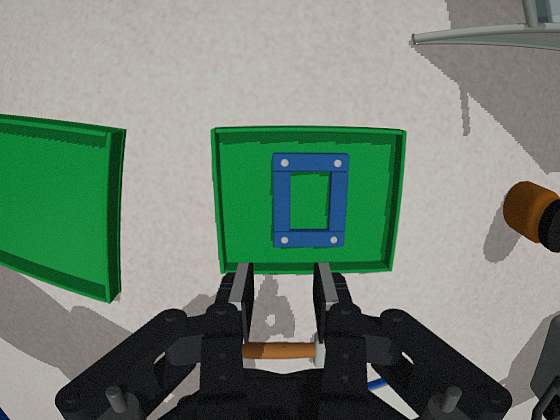

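View pics/s35c.png

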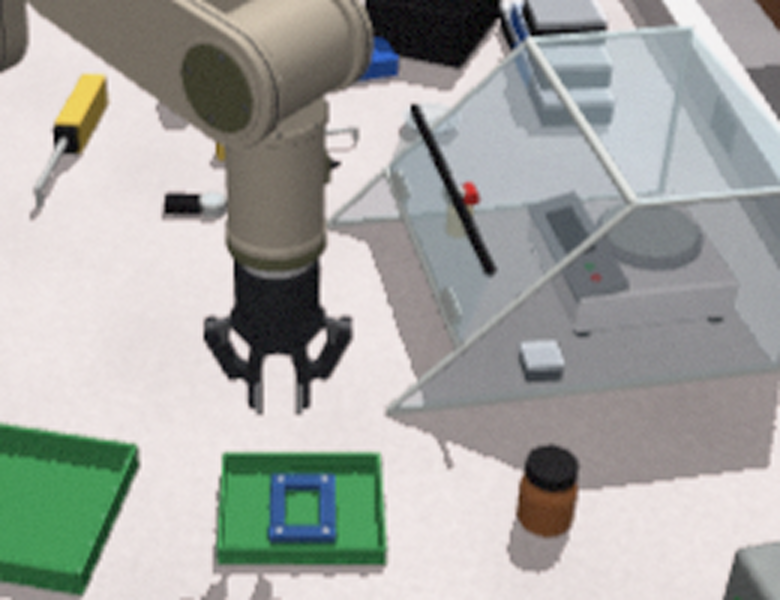

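View pics/c35.png

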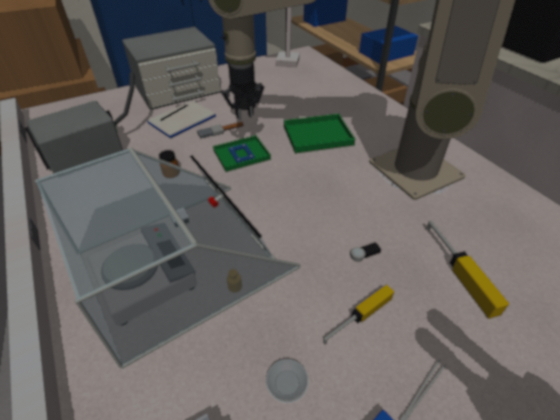

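The frame lies flat in the tray, the flap is open on its stop, the rod stands in its place, and the bystanders haven't moved. Handing in.

```bash
python3 - <<'E'
from bench import r
print(r.sense()['time']);print(r.hand_in())
E
```

```text
38.9667
the job is handed in; nothing more can be done
None
```

The job is done and was handed in at 39.0 s of the 72 s allowed. It took several retries, all with the gripper and flap.

**What I did, in order**
1. Swung the flap up by its red pull and let it fall back onto its stop.
2. Hooked the frame through its window and drew it out onto the open bench, clear of the guard.
3. Stood the rod back on the bench, hook down. It measured within about 2 mm of its first position.
4. Gripped the frame by one long bar and set it flat in the small green tray. The contact force was about 2 N.

**Last checks**
- **Flap:** it measured about 153° (2.67 rad) just after I let go, and the final pictures show it still open.
- **Frame:** the final wrist and side pictures show it flat and near the middle of the tray.
- **Rod:** it is standing as found.
- **Bystanders:** none of those I could see had moved; I judged this by eye, without measuring.
- **Gripper:** empty, clear of everything, and reading almost no force.

**What went wrong or disagreed**
- **Fingertip position:** the fingertips turned out to be about 10–15 mm above the reported TCP, not 22 mm ahead of it as the interface says. Because of this, the jaws closed on air once at the pull and once at the frame. I then set the grip height from the camera pictures.
- **First flap attempt:** the pull slipped out of a shallow grip at about 54° and the flap fell shut. The frame stayed where it was.
- **Second flap attempt:** the pull crept to the edge of the pads, so I raised the squeeze. The wrist then read about 35 N, well under the 120 N limit.

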